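# Roll a figure's D-handle in a V cradle until its flat beds, then blow it off

### The arm

A 6-joint arm with a two-finger parallel gripper is mounted at the origin on the work surface. World frame = base frame: x ahead of the robot, y to its left, z up, the work surface at z = 0. Lengths are in mm, angles in rad, forces in N, time in s.
With the tool pointing down it reaches from about 250 to 800 mm from the base axis. Payload 3.9 kg.
Tool frame: the origin (TCP) lies midway between the tips of the shut fingers; the grasp point (between the pads) lies 19 mm behind it; z points along the fingers, y is the line along which they close (so a half turn about z gives the same grasp; the last joint's range is limited). The gripper opens to 85 mm and grips with 20 to 120 N. Pads are 22 mm wide; open, the fingers measure 114 mm over their backs; the gripper's body (76 mm by 85 mm) begins 54 mm behind the grasp point. The pads swing forward as they close: fully open they stand 13 mm farther back than shut.
Start: joints at [1.224, 0.26, -0.138, 1.173, 0, 1.571], TCP at [178.437, 493.736, 199.804] pointing down, gripper open.
Joint ranges: [-2.78, 2.78], [-0.83, 1.72], [-1.28, 1.37], [-1.9, 2.12], [-1.57, 1.48], [-3.14, 3.14]. Speed limits (rad/s): [2.57, 2.57, 3.14, 3.14, 3.14, 3.14].

### API

Orientations are given as a unit quaternion [w, x, y, z].
In Python, from workcell import bot gives the robot as it stands.
- The arm moves only by the tool move_arm, never from a script. Its argument "commands" is a list of rows, each an object with "linear": the shift along the tool's x, y, z normalised to -1 to 1, where 1 is 300 mm, a list of three; "turn": the turn about the tool's z normalised to -1 to 1, where 1 is pi rad. In form: [{"linear": [tx, ty, tz], "turn": turn}, ...]. A call has 1 to 5 rows; each row is the pose to reach, as a shift and turn from the pose commanded when the call began, along the tool's axes at that moment, turning the shorter way round; what a row does not reach only later rows make up. A row lasts 1/10 s, in which the tool goes at most 50 mm and 8.59 degrees, less where a joint would pass 70% of its speed; a pose out of reach is approached as far as the arm can. A call with a number of a shift or a turn outside -1 to 1 is refused whole. A call with a gripper value outside its range is refused whole. "grip" is the gripper command: -1 is shut, 1 is fully open, values between are in proportion, set as the call begins (left out, the last holds). The fingers move at their own pace and stop on an object; the grip force is fixed at half the most. Time passes only in rows, so rows that repeat a pose let the fingers close. It gives the time, the measured TCP pose, the force, the opening and the grip force at its end, in the units of the state.
- bot.read_state(): the state, without advancing time (a new reading comes with each control period).
- bot.get_image(name): name is "scene" or "top" or "wrist"; returns (picture, depth): 400x640x3 uint8, red, green, blue; 400x640 float32, mm along the optical axis (not along the pixel's ray), 0 where there is no reading.
- bot.calibration(name): a dict with "mtx" (3x3 intrinsics, pixels), "origin" and "attitude" of the camera in the world; the wrist camera has in their place "hand_eye" (4x4, takes a point from camera to tool coordinates, whose origin is the TCP and whose axes are the flange's). Camera axes: x right, y down, z forward; pixel columns grow to the right and rows downward; lengths in mm; the calibration is good to about 2 mm. A picture is of the moment at which its call begins: read the wrist's pose just before it. calibration takes no time and is no camera call.
- bot.hand_in(): hands the job in; it is judged then, once.
The state is a dict: "time_s": time; "q": joint angles; "qvel": joint speeds; "tau": joint torques, N m; "position": TCP position; "ee_rot": TCP orientation; "force": force on the tool from outside, world axes, zero at the start; "moment": the same for the moment, N m; "width": finger opening in mm; "grasp_force": force on a finger pad.
Only numpy, scipy, OpenCV 4.12 (cv2) and the standard library are available. Lean on these libraries where they do the work, as an engineer would, in place of code of your own. Each camera call takes 0.05 s, during which the arm holds its last target. There are 200 camera calls.

### The job

A freshly painted figure on a round wooden handle lies in the V cradle. Pinch the handle and roll it in the groove, without lifting it out and without touching the figure, until you feel its red flat bed down flush on the blue face of the groove. Then push the air valve's lever right over to its blue side (never to the black side), hold it there for two seconds to blow the dust off and let it spring back to the middle; leave the pots, bottles, mug, cup and palette where they stand.

Things in the scene. Friction and masses are not known exactly. Their poses are not given: they have to be found in the camera images.
- cradle: Fixed V cradle on a base plate (top 12 mm over the table). Origin: the axis the handle's round has when resting in the groove, midway along, 75 mm up. z: level, along the groove towards the figure; y: up; x: level, across, away from the robot. Both groove faces slope 45 degrees, 22 mm from that axis: the near one (x < 0, robot's side) is on the blue halves of the V-blocks, the far one on the grey halves.
- grip_gap (a point): The cradle's origin again: middle of the open gap between the two V-blocks, which are 72 mm wide and span z = 45 to 70 mm on either side, tops 4 mm below the axis. In the 90 mm gap only the base plate lies under the handle, so a gripper can pinch it there across its diameter, tilted up to 40 degrees either way, and turn it about the groove's axis.
- blue_face (a point): Where the middle of the flat lies when bedded: on the blue face's plane, 15.6 mm below the cradle's origin and 15.6 mm towards the robot (cradle -x -y), midway along the groove.
- nozzle (a point): Tip of the thin fixed air nozzle beside the figure's end of the cradle, far side, 118 mm along the groove from the origin; its pipe reaches up to 66 mm above the handle's axis and 40 to 87 mm out to the far side. Keep clear.
- handle: Loose wooden D-bar in the groove, 44 mm across, 150 mm long, 0.2-0.4 kg with the figure; its one flat (28 mm wide, red strip) is 17 mm from the axis: 39 mm over flat and round. Origin mid-length on the axis; z to the figure, as the cradle's; x = the flat's outward direction, facing somewhere up at the start. End discs (54 mm) outside the V-blocks leave 3 to 5 mm of end play.
- flat_mid (a point): Middle of the red flat, 17 mm from the handle's axis along its x. Bedded, handle x points down and to the robot at 45 degrees (cradle -x -y) and the axis is 3.5 mm lower and 3.5 mm nearer the robot than the cradle's origin. Held on the old axis a 5 mm gap is left: push it diagonally onto the blue face until it is felt.
- figure: Wet-painted knight, 65 mm tall, fixed on the handle's black plinth: 85 to 150 mm along z from the handle's origin (whose frame this entry shares), up to 20 mm off the axis. It looks away from the flat. Do not touch.
- valve: Fixed grey air valve box, 90 x 90 x 50 mm (foot plate 130 mm along its x), origin under its centre on the table, z up. On top, at its +y side a blue plate, at its -y side a black plate; between them the lever stands upright.
- valve_lever (a joint): Lever angle, rad: 0 upright (sprung to the middle), positive leaning to the valve's +y (blue) side, stops at +0.5 and -0.5. It turns about the valve's x direction, pivot 50 mm above the table over the valve's centre. Spring about 1.1 N m per rad: some 6 N at the knob fully over; it springs back when let go.
- lever_knob (a point): Centre of the lever's red ball knob, 30 mm across, on a 10 mm rod, 95 mm from the pivot (145 mm above the table when upright).
- green_pot: Paint pot, clear glass with a green label and black cap, 42 mm across, 42 mm high; stands near the valve. Bystander; origin under its centre.
- brown_pot: Paint pot, clear glass with a brown label and black cap, 42 mm across, 42 mm high; stands near the valve. Bystander; origin under its centre.
- red_dropper: Red dropper bottle with a red cap, 26 mm across, 75 mm high; stands towards the back. Bystander; origin under its centre.
- white_dropper: White dropper bottle with a red cap, 26 mm across, 75 mm high; stands towards the back. Bystander; origin under its centre.
- brush_mug: Blue mug of paint brushes, 72 mm across, 85 mm high, brushes up to 170 mm; stands at the left. Bystander; origin under its centre.
- water_cup: Clear cup, 72 mm across, 70 mm high; stands at the right. Bystander; origin under its centre.
- palette: Flat white palette tray with six colours, 150 x 100 x 16 mm; lies at the right. Bystander; origin under its centre.
Things that resemble listed ones, but are neither listed nor needed, are in the scene too. What is shaped like the valve but purple is not meant.

How it is judged (in metres and radians):
On the way, in this order (a step that is already met when the one before it is completed fails the run):
1. the handle's red flat is bedded flush on the blue face of the groove (x of handle in the frame of cradle below -0.0022 m and y of handle in the frame of cradle below -0.0022 m and x of flat_mid in the frame of cradle below -0.01 m and y of flat_mid in the frame of cradle below -0.01 m and angle between the x axis of handle and the x axis of cradle, either way round between 0.665 and 0.905 rad and angle between the z axis of handle and the z axis of cradle, either way round below 0.05 rad), for 0.2 s.
2. the lever is held over to the blue side for at least 1.5 s while the handle stays bedded (all of step 1 and value of joint valve_lever above 0.38 rad), for 1.5 s.
At the end, for the whole second after the job is handed in: the handle lies at rest along the groove with its red flat bedded flush (within about 7 degrees and 2 mm) on the blue near face, and the valve lever has sprung back upright (within 0.06 rad) (all of step 1 and value of joint valve_lever between -0.06 and 0.06 rad and linear speed of handle below 0.02 m/s); the robot touches nothing.
It fails at once if the handle is lifted out of the groove (over 15 mm up) (y of handle in the frame of cradle above 0.015 m).
It fails at once if the wet figure is touched by the robot (contact force between any of the fingers, the arm and figure above 0.5 N).
It fails at once if the lever is pushed to the black side (value of joint valve_lever below -0.2 rad).
It fails at once if a bystander is moved by more than 30 mm (distance of any of green_pot, brown_pot, red_dropper, white_dropper, brush_mug, water_cup, palette from where it was at the start of the episode above 0.03 m).
It also fails if it takes over 72 s, if anything falls off the work surface, if the arm or the gripper's body presses on something with over 40 N, if the wrist force passes 120 N, or if a joint passes its speed limit or range.

## Working session

There is one attempt and no reset: what is moved stays moved. The work goes in short steps, Python scripts to look and compute and a tool call to move; the robot and the scene stay as the last step left them, time stands still between calls to the robot, and variables do not carry over. Pictures are saved under pics/ and viewed, at most 10 in all, crops included, and the job is handed in when it is done.

Besides the shell and the picture viewer there is one more tool, called after "Request:" by a JSON object that holds its "fn" and its "kwargs". move_arm: Moves the arm, as the interface text tells. Its arguments: {"type":"object","properties":{"commands":{"type":"array","items":{"type":"object","properties":{"linear":{"type":"array","items":{"type":"number","minimum":-1,"maximum":1}},"turn":{"type":"number","minimum":-1,"maximum":1}}}},"grip":{"type":"number"}},"required":["commands"]}

```bash
mkdir -p pics
cat > h.py <<'E'
import numpy as np,cv2
from workcell import bot
from scipy.spatial.transform import Rotation as R
def cam(n):
    s=bot.read_state(); im,d=bot.get_image(n); c=bot.calibration(n); return s,im,d,c
def save(n,f,im): cv2.imwrite(f'pics/{f}.png',cv2.cvtColor(im,cv2.COLOR_RGB2BGR))
def att(c):
    a=np.array(c['attitude']); return R.from_quat(a[[1,2,3,0]]).as_matrix() if a.size==4 else a
def cloud(d,c):
    K=np.array(c['mtx']); v,u=np.mgrid[:d.shape[0],:d.shape[1]]
    p=np.stack([(u-K[0,2])/K[0,0]*d,(v-K[1,2])/K[1,1]*d,d],-1)
    return p@att(c).T+np.array(c['origin'])
E
python3 - <<'E'
from h import *
for n in('scene','top'):
    s,im,d,c=cam(n); save(n,n+'0',im); np.savez(n,im=im,d=d,P=cloud(d,c)); print(n,c)
print(bot.read_state())
E
```

```text
scene {'mtx': array([[470.32566821,   0.        , 324.41868968],
       [  0.        , 470.32566821, 200.40156676],
       [  0.        ,   0.        ,   1.        ]]), 'origin': array([1269.06014021,  579.22062232, 1200.09668932]), 'attitude': array([-0.1580362 ,  0.41723391,  0.83750482, -0.31547759])}
top {'mtx': array([[416.6113286 ,   0.        , 324.22995697],
       [  0.        , 416.6113286 , 202.36934801],
       [  0.        ,   0.        ,   1.        ]]), 'origin': array([ 319.13671011,   18.99714599, 1496.52492494]), 'attitude': array([ 0.04808992, -0.69462979,  0.71584479, -0.05237417])}
{'time_s': 0.1, 'q': array([ 1.22402438e+00,  2.60573796e-01, -1.39230920e-01,  1.17271443e+00,
        2.27365996e-05,  1.57076153e+00]), 'qvel': array([ 0.00020116, -0.00263436,  0.001592  , -0.00109681,  0.00053942,
       -0.00085891]), 'tau': array([ 6.58284607e-04, -4.06508303e+01,  2.54527116e+01,  1.01301796e-02,
        7.13479903e-05, -5.47742587e-06]), 'position': array([178.19378914, 493.1234602 , 199.07500429]), 'ee_rot': array([-1.59821634e-04,  1.72501345e-01,  9.85008906e-01, -8.46529504e-04]), 'force': array([1.2875111 , 0.53626462, 0.23015778]), 'moment': array([-0.00696976, -0.0132973 , -0.00790749]), 'grasp_force': 0.0, 'width': 85.18032774994907}
```

View pics/scene0.png

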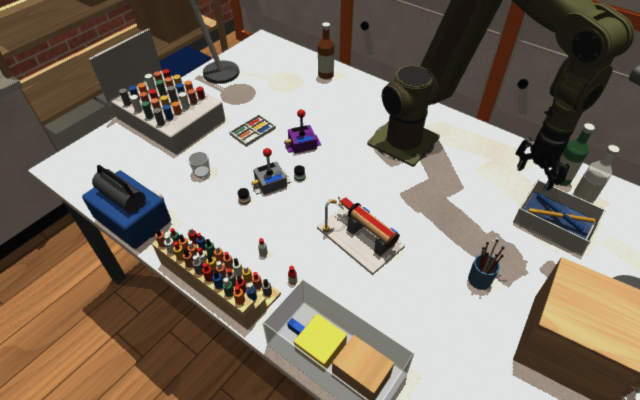

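View pics/top0.png

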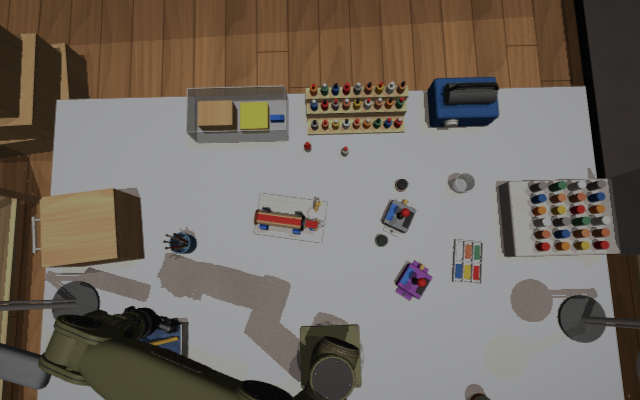

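The scene picture shows the cradle at about (365,230), with the figure and nozzle at its left end. The valve candidates are the grey one at scene (270,175) / top (399,215) and the purple one at scene (302,135) / top (413,281). I choose the grey one. I'll check it and the cradle in a close crop.

Run:
```python
from h import *
a=np.load('top.npz');b=np.load('scene.npz')
f=lambda im,x,y,w,h,k:cv2.resize(im[y:y+h,x:x+w],None,fx=k,fy=k,interpolation=cv2.INTER_CUBIC)
t=np.vstack([np.hstack([f(a['im'],245,185,90,66,4.4)[:290,:396],f(a['im'],365,180,90,66,4.4)[:290,:396]]),
 np.hstack([f(b['im'],310,190,100,73,3.96)[:289,:396],f(b['im'],225,140,100,73,3.96)[:289,:396]])])
save(0,'crop1',t)
P=a['P']
def top(n,u,v): print(n,P[v,u].round(1))
for n,u,v in[('knob',404,212),('boxblue',391,211),('table',350,260),('handle',285,219),('plateL',258,236),('mug',180,243)]: top(n,u,v)
# red points on handle, base plate region
hs=cv2.cvtColor(a['im'],cv2.COLOR_RGB2HSV)
red=((hs[...,0]<8)|(hs[...,0]>172))&(hs[...,1]>150)&(hs[...,2]>80)
Pm=P[195:245,250:330].reshape(-1,3); r=red[195:245,250:330].ravel()
print('red',r.sum(),Pm[r].mean(0)); 
q=Pm[(Pm[:,2]>6)&(Pm[:,2]<18)]; print('plate',len(q),cv2.minAreaRect(q[:,:2].astype(np.float32)),np.median(q[:,2]))
V=P[190:240,375:420].reshape(-1,3); q=V[(V[:,2]>40)&(V[:,2]<62)]; print('box',len(q),cv2.minAreaRect(q[:,:2].astype(np.float32)),np.median(q,axis=0))
q=V[V[:,2]>125]; print('knob',len(q),q.mean(0),q.max(0),q.min(0))
```

```text
knob [ 471.7 -249.6  156.2]
boxblue [ 488.4 -225.3   51.8]
table [323.4 -78.7   1.1]
handle [467.5 142.1  88.8]
plateL [418.8 248.1  -3.1]
mug [399.1 508.9  51.4]
red 366 [462.72571297 139.77711286  90.78488184]
plate 1749 ((474.5706481933594, 132.4241943359375), (282.2646789550781, 176.9025421142578), 88.30078125) 11.425738442687589
box 604 ((443.96417236328125, -240.93154907226562), (90.5020980834961, 152.72894287109375), 62.841644287109375) [ 464.07811518 -247.8072276    49.12266701]
knob 74 [ 452.68355664 -220.269419    317.46203904] [ 485.46741266   18.99714599 1496.52492494] [ 319.13671011 -267.00682487  144.0322343 ]
```

View pics/crop1.png

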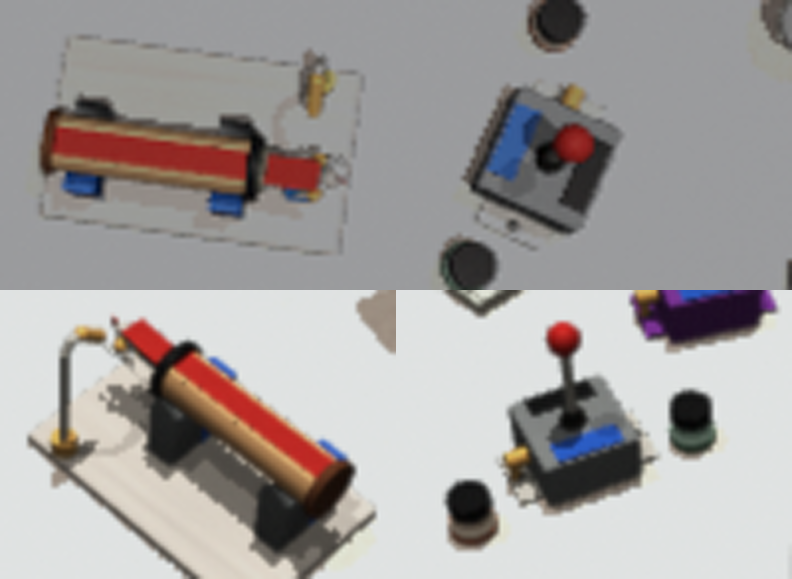

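The crops confirm the choice. The grey valve at top (399,215) has its blue plate on the left (world +y) and its black plate on the right. The cradle's blue blocks are on the near side, the red flat faces up, and the figure is at the right (-y) end. The tool can't tilt, so I'll roll the handle by fingertip friction from above. First I'll measure.

Run:
```python
from h import *
a=np.load('top.npz');P=a['P'];hs=cv2.cvtColor(a['im'],cv2.COLOR_RGB2HSV)
H,S,V=[hs[...,i].astype(int) for i in range(3)]
red=((H<8)|(H>172))&(S>150)&(V>80); blue=(H>100)&(H<125)&(S>130); 
def sub(m,x,y,w,h):
    k=np.zeros_like(m);k[y:y+h,x:x+w]=1;return m&k.astype(bool)
ok=(P[...,2]>-20)&(P[...,2]<200)
r=sub(red,255,205,46,30)&ok; q=P[r]; q=q[(q[:,2]>75)]
c=q.mean(0);w=np.linalg.svd(q[:,:2]-c[:2],full_matrices=False)[2][0]; w*=-np.sign(w[1])
t=(q[:,:2]-c[:2])@w; print('flat',len(q),c,'dir z',w,'ang',np.degrees(np.arctan2(w[1],w[0])),'ext',t.min(),t.max())
# tilt of flat
n=np.array([-w[1],w[0]]); n*=np.sign(n[0]); s=(q[:,:2]-c[:2])@n
print('across slope deg',np.degrees(np.arctan(np.polyfit(s,q[:,2],1)[0])),s.min(),s.max())
b=sub(blue,255,215,50,25)&ok; q=P[b]; k=(q[:,:2]-c[:2]);tt=k@w
for m in (tt<0,tt>=0): print('blueblk',m.sum(),q[m].mean(0),'t',tt[m].min(),tt[m].max(),'n',(k[m]@n).min(),(k[m]@n).max())
# whole handle section
A=sub(ok&(P[...,2]>60),255,200,46,35);q=P[A];k=q[:,:2]-c[:2];print('handle across',np.percentile(k@n,[1,50,99]),'along',np.percentile(k@w,[1,99]))
for n_,(x,y,ww,hh) in dict(valve=(376,192,44,46)).items():
    kn=sub(red,x,y,ww,hh)&ok;print('knob',P[kn].mean(0),kn.sum(), np.percentile(P[kn],[5,95],axis=0))
    bl=sub(blue,x,y,ww,hh)&ok;p=P[bl];print('bluepl',p.mean(0),np.median(p,axis=0),bl.sum(),np.linalg.svd(p[:,:2]-p[:,:2].mean(0),full_matrices=False)[2][0])
    bx=sub(ok&(P[...,2]>40)&(P[...,2]<58),x,y,ww,hh);p=P[bx];print('box',p.mean(0),cv2.minAreaRect(p[:,:2].astype(np.float32)))
s=bot.calibration('wrist');print(s)
```

```text
flat 285 [466.68101218 163.98271881  92.03971072] dir z [-0.16387967 -0.98648034] ang -99.43215821919964 ext -74.3273048724271 74.87302684080032
across slope deg 0.8942312406538848 -11.217039454304691 11.355594956743465
blueblk 33 [446.75493451 218.42446283  67.82923871] t -63.59943217138629 -40.03473993738914 n -35.79909484930223 -21.466269385577593
blueblk 29 [428.05976439 106.61737926  69.68808788] t 51.11391559219065 73.85332830607545 n -35.725665943042074 -21.57669776318369
handle across [-34.90235984  -1.68267929  34.75692354] along [-78.61349116  73.76357017]
knob [ 470.47745791 -254.22199638  155.25811664] 54 [[ 459.27311609 -265.95981728  150.00297811]
 [ 481.64376775 -244.04918549  161.58830148]]
bluepl [ 485.81247533 -226.72183134   50.63386718] [ 485.2557006  -226.10791055   51.03661418] 96 [-0.88354545  0.46834543]
box [ 468.02434256 -250.57871433   49.09724365] ((447.1788330078125, -242.58071899414062), (90.5020980834961, 145.50296020507812), 62.841644287109375)
{'mtx': array([[354.98520567,   0.        , 324.40657844],
       [  0.        , 354.98520567, 197.34672643],
       [  0.        ,   0.        ,   1.        ]]), 'hand_eye': array([[ 7.21291219e-04, -9.57623883e-01, -2.88020795e-01,
         7.31195352e+01],
       [ 9.99999628e-01,  8.26708228e-04, -2.44373303e-04,
        -7.94228262e-02],
       [ 4.72126873e-04, -2.88020511e-01,  9.57624124e-01,
        -1.74340863e+02],
       [ 0.00000000e+00,  0.00000000e+00,  0.00000000e+00,
         1.00000000e+00]])}
```

```bash
cat >> h.py <<'E'
O=np.array([466.,159,75]); CZ=np.array([-.164,-.986,0]); CX=np.array([.986,-.164,0]); UP=np.array([0,0,1.])
def rot(s): q=np.array(s['ee_rot']); return R.from_quat(q[[1,2,3,0]]).as_matrix()
def cr(x,y,z): return O+CX*x+UP*y+CZ*z
def go(p,yaw=None):
    s=bot.read_state(); M=rot(s); l=M.T@(np.array(p)-s['position'])/300
    cur=np.degrees(np.arctan2(M[1,1],M[0,1])); t=0
    if yaw is not None: t=-(((yaw-cur)+180)%360-180)/180
    print('t',round(s['time_s'],2),'pos',s['position'].round(1),'incradle',[round(float((s['position']-O)@a),1) for a in(CX,UP,CZ)],'F',s['force'].round(1),'yaw',cur.round(1))
    print('linear',l.round(3),'turn',round(t,4))
E
python3 - <<'E'
from h import *
go(cr(0,125,0),-9.4)
E
```

```text
t 0.1 pos [178.2 493.1 199.1] incradle [-338.6, 124.1, -282.2] F [1.3 0.5 0.2] yaw 70.1
linear [-1.281 -0.721 -0.002] turn 0.4419
```

Request:
{"fn": "move_arm", "kwargs": {"commands": [{"linear":[-0.14,-0.08,0],"turn":0.045},{"linear":[-0.28,-0.16,0],"turn":0.09},{"linear":[-0.42,-0.24,0],"turn":0.135},{"linear":[-0.56,-0.32,0],"turn":0.18},{"linear":[-0.7,-0.4,0],"turn":0.22}], "grip": -1}}

```text
time_s: 0.6
position: [335.8, 307.8, 199.5]
ee_rot: [-0.0, 0.498, 0.867, -0.0]
force: [0.6, 0.5, -0.1]
width: 12.1
grasp_force: 0.0
```

Run:
```python
from h import *
go(cr(0,125,0),-9.4)
```

```text
t 0.6 pos [335.8 307.8 199.5] incradle [-152.8, 124.5, -125.3] F [ 0.6  0.5 -0.1] yaw 30.3
linear [-0.647  0.125 -0.002] turn 0.2203
```

Request:
{"fn": "move_arm", "kwargs": {"commands": [{"linear":[-0.13,0.025,0],"turn":0.045},{"linear":[-0.26,0.05,0],"turn":0.09},{"linear":[-0.39,0.075,0],"turn":0.135},{"linear":[-0.52,0.1,0],"turn":0.18},{"linear":[-0.647,0.125,0],"turn":0.22}]}}

```text
time_s: 1.1
position: [466.6, 159.8, 199.5]
ee_rot: [-0.0, 0.763, 0.647, -0.0]
force: [-0.2, 0.3, -0.5]
width: -0.2
grasp_force: 0.0
```

Run:
```python
from h import *
go(cr(-14,30,0),-9.4)
s,im,d,c=cam('wrist'); save(0,'w1',im); go(cr(-14,30,0),-9.4)
np.savez('w1',im=im,d=d,R=rot(s),p=s['position'])
```

```text
t 1.1 pos [466.6 159.8 199.5] incradle [0.5, 124.5, -0.9] F [-0.2  0.3 -0.5] yaw -9.4
linear [-0.003 -0.048  0.315] turn -0.0
t 1.15 pos [470.9 156.  199.4] incradle [5.3, 124.4, 2.2] F [ 5.2 -2.9  1.2] yaw -9.8
linear [ 0.008 -0.066  0.314] turn -0.0025
```

View pics/w1.png

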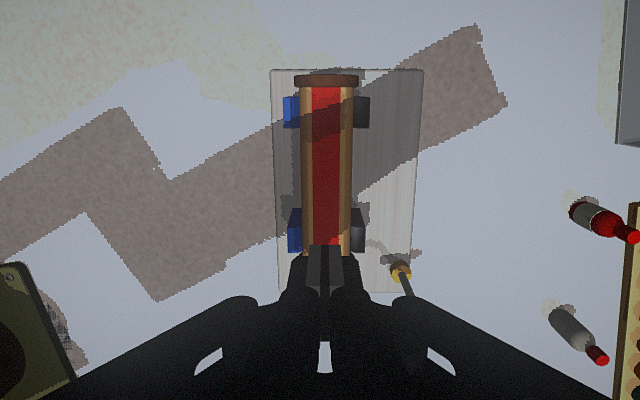

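The wrist picture shows the handle running from (325,80) to (325,250). The shut fingers sit over it at (325,250), the blue blocks are on the left (robot's side), and the nozzle is at (400,270). Next I go down over the near edge of the flat.

Request:
{"fn": "move_arm", "kwargs": {"commands": [{"linear":[0,-0.068,0.1]},{"linear":[0,-0.068,0.2]},{"linear":[0,-0.068,0.3]},{"linear":[0,-0.068,0.3]},{"linear":[0,-0.068,0.3]}]}}

```text
$.commands[0]: bad value
```

Run:
```python
from h import *
s,im,d,c=cam('wrist'); go(cr(-19,18,0),-9.4); s=bot.read_state()
hs=cv2.cvtColor(im,cv2.COLOR_RGB2HSV).astype(int)
E=np.array(c['hand_eye']);c2=dict(c);M=rot(s)@E[:3,:3];c2['attitude']=M;c2['origin']=s['position']+rot(s)@E[:3,3]
P=cloud(d,c2); X=np.stack([(P-O)@a for a in(CX,UP,CZ)],-1)
print(E[:3,:3]@np.array([0,0,1]))
red=((hs[...,0]<8)|(hs[...,0]>172))&(hs[...,1]>150)&(hs[...,2]>60)&(d>0)&(abs(X[...,0])<30)&(X[...,1]>5)&(X[...,1]<40)
q=X[red];print('red',len(q),q.mean(0),'z',np.percentile(q[:,2],[1,99]),'x by z',np.polyfit(q[:,2],q[:,0],1),'ywrt x',np.polyfit(q[:,0],q[:,1],1), np.percentile(q[:,0],[3,97]))
bl=(hs[...,0]>100)&(hs[...,0]<125)&(hs[...,1]>130)&(abs(X[...,0])<45)&(X[...,1]>-15)&(X[...,1]<5)
q=X[bl];print('blue',len(q),np.percentile(q,[2,50,98],axis=0).round(1))
save(0,'w2',im)
```

```text
t 1.2 pos [468.7 158.3 199.3] incradle [2.8, 124.3, 0.2] F [-0.4 -0.2  0.4] yaw -9.5
linear [ 0.001 -0.073  0.354] turn -0.0004
[-2.89125721e-01 -6.66791876e-04  9.57290903e-01]
red 4029 [ -1.24830465  17.60979489 -13.50807704] z [-78.18578829  52.97834713] x by z [ 0.00570549 -1.17123449] ywrt x [1.50799917e-02 1.76286193e+01] [-11.64669446   9.01282147]
blue 721 [[-36.9  -8.  -70. ]
 [-30.8  -4.1 -52.4]
 [-24.2  -2.2  67.4]]
```

Request:
{"fn": "move_arm", "kwargs": {"commands": [{"linear":[0,-0.068,0.1],"turn":0},{"linear":[0,-0.068,0.2],"turn":0},{"linear":[0,-0.068,0.3],"turn":0},{"linear":[0,-0.068,0.32],"turn":0},{"linear":[0,-0.068,0.32],"turn":0}]}}

```text
time_s: 1.7
position: [444.4, 164.6, 103.0]
ee_rot: [-0.001, 0.76, 0.649, -0.001]
force: [0.0, 0.2, 0.7]
width: 0.1
grasp_force: 0.0
```

Run:
```python
from h import *
go(cr(-20,16,0),-9.4)
```

```text
t 1.7 pos [444.4 164.6 103. ] incradle [-22.2, 28.0, -1.9] F [0.  0.2 0.7] yaw -9.0
linear [-0.006  0.008  0.04 ] turn 0.0022
```

Request:
{"fn": "move_arm", "kwargs": {"commands": [{"linear":[-0.004,0.008,0.02],"turn":0},{"linear":[-0.004,0.008,0.04],"turn":0},{"linear":[-0.004,0.008,0.05],"turn":0},{"linear":[-0.004,0.008,0.05],"turn":0}]}}

```text
time_s: 2.1
position: [448.0, 163.0, 88.8]
ee_rot: [-0.0, 0.761, 0.649, -0.0]
force: [0.3, -0.3, -0.3]
width: -0.2
grasp_force: 0.0
```

Run:
```python
from h import *
go(cr(-20,16,0),-9.4)
```

```text
t 2.1 pos [448.  163.   88.8] incradle [-18.4, 13.8, -1.0] F [ 0.3 -0.3 -0.3] yaw -9.1
linear [-0.003 -0.005 -0.007] turn 0.0018
```

```bash
cat >> h.py <<'E'
def flat(name=None):
    s,im,d,c=cam('wrist'); hs=cv2.cvtColor(im,cv2.COLOR_RGB2HSV).astype(int)
    E=np.array(c['hand_eye']);c2=dict(c);c2['attitude']=rot(s)@E[:3,:3];c2['origin']=s['position']+rot(s)@E[:3,3]
    P=cloud(d,c2); X=np.stack([(P-O)@a for a in(CX,UP,CZ)],-1); 
    reg=(d>0)&(abs(X[...,0])<32)&(X[...,1]>-25)&(X[...,1]<30)&(X[...,2]>-68)&(X[...,2]<10)
    red=((hs[...,0]<8)|(hs[...,0]>172))&(hs[...,1]>150)&(hs[...,2]>50)&reg
    q=X[red]
    if len(q)>30: 
        xy=q[:,:2]; m=np.median(xy,0); v=np.linalg.svd(xy-m,full_matrices=False)[2][1]; v*=np.sign(v@m)
        print('red',len(q),'med',m.round(1),'normal deg',np.degrees(np.arctan2(v[1],v[0])).round(1),'posang',np.degrees(np.arctan2(m[1],m[0])).round(1),'x',np.percentile(xy[:,0],[3,97]).round(1),'y',np.percentile(xy[:,1],[3,97]).round(1))
    else: print('red few',len(q))
    if name: save(0,name,im)
E
python3 - <<'E'
from h import *
flat('w3')
E
```

```text
red 6735 med [ 1.6 17.6] normal deg 90.9 posang 84.7 x [-8.8 11.9] y [16.4 18.8]
```

View pics/w3.png

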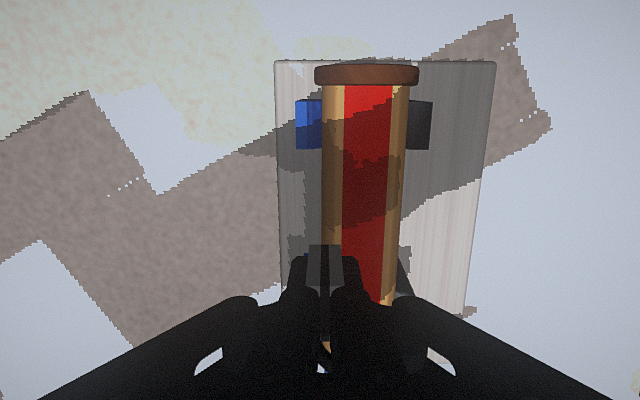

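The picture shows the handle unrotated, with its red strip at columns 343–390, and the tips just beside it at (325,250). I'll raise the tool and step onto the near edge of the flat.

Request:
{"fn": "move_arm", "kwargs": {"commands": [{"linear":[0,0,-0.03],"turn":0},{"linear":[0,0.02,-0.03],"turn":0},{"linear":[0,0.02,-0.03],"turn":0}]}}

```text
time_s: 2.45
position: [455.8, 162.4, 98.7]
ee_rot: [0.001, 0.761, 0.649, 0.001]
force: [-0.9, 0.5, 0.8]
width: 0.1
grasp_force: 0.0
```

Request:
{"fn": "move_arm", "kwargs": {"commands": [{"linear":[0,0,0.01],"turn":0},{"linear":[0,0,0.02],"turn":0},{"linear":[0,0,0.025],"turn":0},{"linear":[0,0,0.025],"turn":0}]}}

```text
time_s: 2.85
position: [453.4, 161.9, 89.7]
ee_rot: [-0.0, 0.761, 0.649, -0.001]
force: [-0.1, -0.1, 0.1]
width: 0.3
grasp_force: 0.0
```

Run:
```python
from h import *
go(cr(-12,16,0),-9.4);flat()
```

```text
t 2.85 pos [453.4 161.9  89.7] incradle [-12.8, 14.7, -0.8] F [-0.1 -0.1  0.1] yaw -9.1
linear [-0.003  0.003 -0.004] turn 0.0018
red 6562 med [ 1.8 17.6] normal deg 91.0 posang 84.1 x [-8.7 12. ] y [16.4 18.8]
```

Request:
{"fn": "move_arm", "kwargs": {"commands": [{"linear":[0,0,0.007],"turn":0},{"linear":[0,0,0.014],"turn":0},{"linear":[0,0,0.014],"turn":0}]}}

```text
time_s: 3.2
position: [453.7, 162.0, 85.8]
ee_rot: [-0.0, 0.761, 0.649, -0.0]
force: [-0.6, 0.1, 0.0]
width: -0.1
grasp_force: 0.0
```

Run:
```python
from h import *
go(cr(-12,16,0),-9.4);flat()
```

```text
t 3.2 pos [453.7 162.   85.8] incradle [-12.6, 10.8, -1.0] F [-0.6  0.1  0. ] yaw -9.1
linear [-0.003  0.002 -0.017] turn 0.0019
red 6735 med [ 1.9 17.6] normal deg 90.8 posang 83.8 x [-8.7 12. ] y [16.4 18.8]
```

Run:
```python
from h import *
s,im,d,c=cam('wrist'); save(0,'w4',im)
E=np.array(c['hand_eye']);c2=dict(c);c2['attitude']=E[:3,:3];c2['origin']=E[:3,3]
T=cloud(d,c2); 
print('TCP pixel',(lambda p:(c['mtx']@p)[:2]/(p[2]))(E[:3,:3].T@(-E[:3,3])))
for v in range(236,300,6):
    print(v,[ (u,*T[v,u].round(0).astype(int)) for u in (300,312,325,338,350)])
```

```text
TCP pixel [323.78152127 234.85166038]
236 [(300, np.int64(-31), np.int64(-18), np.int64(72)), (312, np.int64(-3), np.int64(-6), np.int64(4)), (325, np.int64(2), np.int64(1), np.int64(-6)), (338, np.int64(2), np.int64(7), np.int64(-6)), (350, np.int64(3), np.int64(13), np.int64(-8))]
242 [(300, np.int64(73), np.int64(0), np.int64(-174)), (312, np.int64(-5), np.int64(-6), np.int64(3)), (325, np.int64(-1), np.int64(1), np.int64(-7)), (338, np.int64(-2), np.int64(7), np.int64(-6)), (350, np.int64(-1), np.int64(13), np.int64(-7))]
248 [(300, np.int64(-42), np.int64(-18), np.int64(73)), (312, np.int64(11), np.int64(-5), np.int64(-39)), (325, np.int64(11), np.int64(1), np.int64(-40)), (338, np.int64(11), np.int64(6), np.int64(-40)), (350, np.int64(-5), np.int64(14), np.int64(-6))]
254 [(300, np.int64(-47), np.int64(-18), np.int64(74)), (312, np.int64(11), np.int64(-5), np.int64(-46)), (325, np.int64(10), np.int64(1), np.int64(-44)), (338, np.int64(11), np.int64(6), np.int64(-45)), (350, np.int64(-8), np.int64(14), np.int64(-6))]
260 [(300, np.int64(7), np.int64(-10), np.int64(-43)), (312, n
[... 995 characters left out ...]
, (312, np.int64(10), np.int64(-4), np.int64(-67)), (325, np.int64(10), np.int64(1), np.int64(-67)), (338, np.int64(10), np.int64(5), np.int64(-68)), (350, np.int64(6), np.int64(10), np.int64(-60))]
290 [(300, np.int64(14), np.int64(-7), np.int64(-77)), (312, np.int64(12), np.int64(-4), np.int64(-73)), (325, np.int64(9), np.int64(1), np.int64(-69)), (338, np.int64(12), np.int64(5), np.int64(-74)), (350, np.int64(13), np.int64(8), np.int64(-76))]
296 [(300, np.int64(14), np.int64(-7), np.int64(-80)), (312, np.int64(12), np.int64(-3), np.int64(-77)), (325, np.int64(7), np.int64(1), np.int64(-69)), (338, np.int64(12), np.int64(5), np.int64(-77)), (350, np.int64(13), np.int64(8), np.int64(-78))]
```

View pics/w4.png

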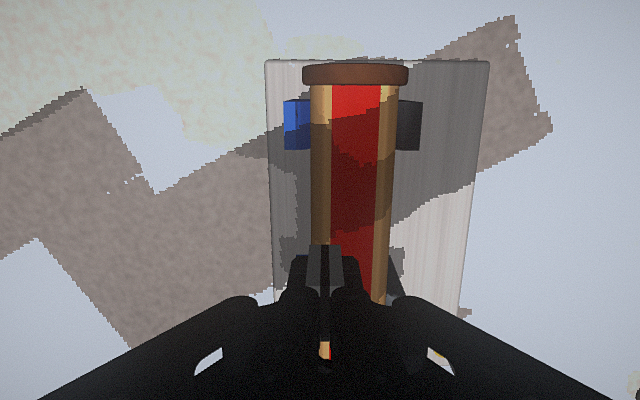

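The depth shows the visible fingertips end about 38 mm behind the nominal TCP: the pad's lower edge is at (325,246), tool z about -39. That explains the lack of contact. I'll go down accordingly, in small steps.

Request:
{"fn": "move_arm", "kwargs": {"commands": [{"linear":[0,-0.015,0.02],"turn":0},{"linear":[0,-0.015,0.045],"turn":0},{"linear":[0,-0.015,0.07],"turn":0},{"linear":[0,-0.015,0.085],"turn":0},{"linear":[0,-0.015,0.085],"turn":0}]}}

```text
time_s: 3.8
position: [448.9, 162.6, 60.2]
ee_rot: [-0.0, 0.761, 0.649, -0.001]
force: [0.4, 0.1, 0.9]
width: 0.1
grasp_force: 0.2
```

Request:
{"fn": "move_arm", "kwargs": {"commands": [{"linear":[0,0,0.01],"turn":0},{"linear":[0,0,0.02],"turn":0},{"linear":[0,0,0.02],"turn":0}]}}

```text
time_s: 4.1
position: [449.6, 162.7, 59.1]
ee_rot: [0.0, 0.761, 0.649, 0.001]
force: [-12.3, -5.5, 41.1]
width: 0.0
grasp_force: 20.9
```

Run:
```python
from h import *
go(cr(-17,-20,0),-9.4);flat()
```

```text
t 4.1 pos [449.6 162.7  59.1] incradle [-16.8, -15.9, -1.0] F [-12.3  -5.5  41.1] yaw -9.1
linear [-0.003 -0.001  0.014] turn 0.0018
red 8867 med [ 2.1 17.4] normal deg 91.4 posang 83.0 x [-8.9 11.8] y [16.1 18.5]
```

Contact made at 41 N, so the real tips are about 33 mm behind the nominal TCP. Next I drag the top towards the robot.

Request:
{"fn": "move_arm", "kwargs": {"commands": [{"linear":[0,-0.01,0.003],"turn":0},{"linear":[0,-0.02,0.008],"turn":0},{"linear":[0,-0.03,0.016],"turn":0},{"linear":[0,-0.03,0.016],"turn":0}]}}

```text
time_s: 4.55
position: [449.6, 163.0, 58.6]
ee_rot: [0.008, 0.761, 0.648, 0.007]
force: [-5.7, -14.5, 58.5]
width: -0.3
grasp_force: 28.9
```

Run:
```python
from h import *
go(cr(-17,-20,0),-9.4);flat()
```

```text
t 4.55 pos [449.6 163.   58.6] incradle [-16.8, -16.4, -1.3] F [ -5.7 -14.5  58.5] yaw -9.2
linear [-0.004 -0.001  0.012] turn 0.0012
red 8857 med [ 1.8 17.3] normal deg 92.3 posang 84.1 x [-9.1 11.5] y [16.1 18.6]
```

Run:
```python
from h import *
s,im,d,c=cam('scene'); s2,w,dw,cw=cam('wrist'); t_=cam('top')[1]
f=lambda im,x,y,w,h,W,H:cv2.resize(im[y:y+h,x:x+w],(W,H),interpolation=cv2.INTER_CUBIC)
save(0,'mix1',np.hstack([f(im,300,140,140,140,500,500),np.vstack([f(w,240,180,180,150,300,250),f(t_,245,185,90,75,300,250)])]))
```

```text
(no output)
```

View pics/mix1.png

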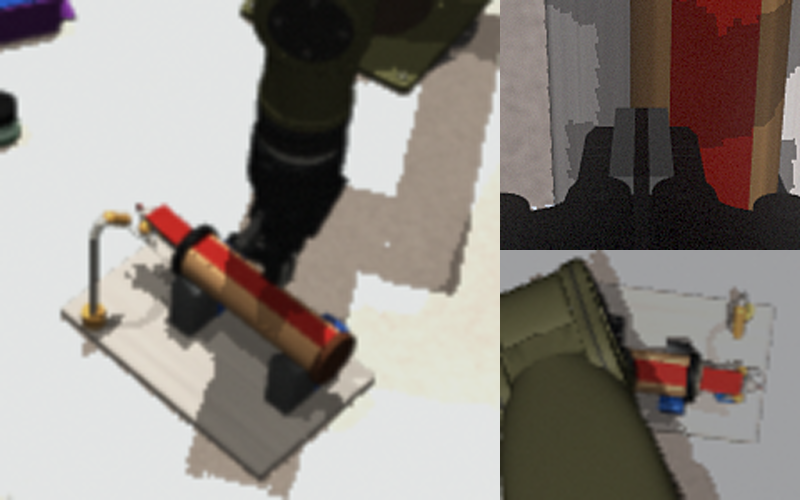

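Request:
{"fn": "move_arm", "kwargs": {"commands": [{"linear":[0,-0.01,0],"turn":0},{"linear":[0,-0.01,0],"turn":0}]}}

```text
time_s: 4.95
position: [440.4, 165.2, 52.2]
ee_rot: [0.001, 0.761, 0.649, 0.003]
force: [-0.0, -0.1, 1.0]
width: -0.2
grasp_force: 0.0
```

Run:
```python
from h import *
go(cr(-17,-20,0),-9.4);flat();s=bot.read_state();print(s['moment'],s['q'],s['tau'],s['ee_rot'])
```

```text
t 4.95 pos [440.4 165.2  52.2] incradle [-26.3, -22.8, -1.9] F [-0.  -0.1  1. ] yaw -9.1
linear [-0.007  0.031 -0.009] turn 0.0016
red 9836 med [-3.1 16.8] normal deg 109.1 posang 100.4 x [-13.4   6.1] y [13.1 20.3]
[-0.00655647  0.0314895   0.03429086] [ 3.59461696e-01  2.83378303e-01 -5.31237706e-01  7.53144585e-01
 -6.54318375e-06  2.08892610e+00] [-1.15911495e-01 -3.82691395e+01  2.15207916e+01 -1.28882225e-01
 -3.60891467e-02  3.38517741e-03] [5.18702447e-04 7.60920658e-01 6.48843161e-01 1.42649032e-03]
```

It rotated 18° (normal now 109°), so friction rolling works. I'll repeat with longer strokes.

Request:
{"fn": "move_arm", "kwargs": {"commands": [{"linear":[0,0,-0.03],"turn":0},{"linear":[0,0,-0.06],"turn":0},{"linear":[0,0.05,-0.06],"turn":0},{"linear":[0,0.09,-0.06],"turn":0},{"linear":[0,0.09,-0.06],"turn":0}]}}

```text
time_s: 5.5
position: [467.4, 160.5, 67.8]
ee_rot: [0.001, 0.761, 0.649, 0.001]
force: [1.0, -0.2, 0.0]
width: 0.4
grasp_force: 0.0
```

Request:
{"fn": "move_arm", "kwargs": {"commands": [{"linear":[0,0,0.025],"turn":0},{"linear":[0,0,0.05],"turn":0},{"linear":[0,0,0.05],"turn":0}]}}

```text
time_s: 5.8
position: [467.6, 160.7, 61.5]
ee_rot: [0.002, 0.761, 0.649, 0.004]
force: [-15.2, -7.4, 67.5]
width: -0.3
grasp_force: 34.4
```

Run:
```python
from h import *
go(cr(-17,-20,0),-9.4);flat()
```

```text
t 5.8 pos [467.6 160.7  61.5] incradle [1.3, -13.5, -1.9] F [-15.2  -7.4  67.5] yaw -9.1
linear [-0.006 -0.061  0.021] turn 0.0017
red 6806 med [-3.6 16.5] normal deg 108.9 posang 102.4 x [-13.4   6.3] y [12.9 20.1]
```

Request:
{"fn": "move_arm", "kwargs": {"commands": [{"linear":[0,-0.02,-0.005],"turn":0},{"linear":[0,-0.04,-0.005],"turn":0},{"linear":[0,-0.06,-0.003],"turn":0},{"linear":[0,-0.075,0],"turn":0},{"linear":[0,-0.075,0],"turn":0}]}}

```text
time_s: 6.35
position: [441.3, 163.9, 52.7]
ee_rot: [-0.0, 0.761, 0.649, -0.0]
force: [-0.8, 0.5, -0.5]
width: -0.1
grasp_force: 0.0
```

Run:
```python
from h import *
go(cr(-17,-20,0),-9.4);flat()
```

```text
t 6.35 pos [441.3 163.9  52.7] incradle [-25.1, -22.3, -0.8] F [-0.8  0.5 -0.5] yaw -9.0
linear [-0.003  0.027 -0.008] turn 0.0019
red 9450 med [-4.  16.5] normal deg 113.5 posang 103.7 x [-14.3   4.6] y [12.  20.6]
```

The stroke mostly slipped, because the lever arm was too short. A downward push nearer the flat's near edge gives more torque, and I'll follow the arc from there.

Request:
{"fn": "move_arm", "kwargs": {"commands": [{"linear":[0,0,-0.03],"turn":0},{"linear":[0,0.01,-0.03],"turn":0},{"linear":[0,0.01,-0.03],"turn":0}]}}

```text
time_s: 6.7
position: [445.9, 163.6, 61.9]
ee_rot: [0.0, 0.761, 0.649, 0.0]
force: [0.4, 0.5, -0.7]
width: -0.3
grasp_force: 0.0
```

Request:
{"fn": "move_arm", "kwargs": {"commands": [{"linear":[0,0,0.03],"turn":0},{"linear":[0,0.006,0.045],"turn":0},{"linear":[0,0.004,0.055],"turn":0},{"linear":[0,0.002,0.065],"turn":0},{"linear":[0,0.002,0.065],"turn":0}]}}

```text
time_s: 7.2
position: [447.6, 164.1, 52.8]
ee_rot: [0.002, 0.761, 0.649, 0.004]
force: [-25.1, -8.8, 92.8]
width: -0.0
grasp_force: 46.9
```

Run:
```python
from h import *
go(cr(-22,-40,0),-9.4);flat()
```

```text
t 7.2 pos [447.6 164.1  52.8] incradle [-19.0, -22.2, -2.0] F [-25.1  -8.8  92.8] yaw -9.1
linear [-0.007 -0.01   0.059] turn 0.0018
red 8337 med [-4.1 16.3] normal deg 115.2 posang 104.0 x [-14.7   4. ] y [11.1 20.3]
```

Request:
{"fn": "move_arm", "kwargs": {"commands": [{"linear":[0,-0.012,-0.015],"turn":0},{"linear":[0,-0.024,-0.015],"turn":0},{"linear":[0,-0.036,-0.013],"turn":0}]}}

```text
time_s: 7.55
position: [436.6, 165.6, 47.4]
ee_rot: [0.001, 0.761, 0.649, 0.002]
force: [0.4, 0.3, 0.5]
width: -0.0
grasp_force: 0.0
```

Run:
```python
from h import *
go(cr(-22,-40,0),-9.4);flat()
```

```text
t 7.55 pos [436.6 165.6  47.4] incradle [-30.1, -27.6, -1.7] F [0.4 0.3 0.5] yaw -9.1
linear [-0.006  0.027  0.042] turn 0.0018
red 9657 med [-6.6 15.3] normal deg 122.6 posang 113.5 x [-15.9   1.5] y [ 9.3 20.6]
```

Run:
```python
from h import *
s,im,d,c=cam('wrist')
E=np.array(c['hand_eye']);c2=dict(c);c2['attitude']=E[:3,:3];c2['origin']=E[:3,3]
T=cloud(d,c2)
for v in range(246,400,12):
    print(v,[ (u,)+tuple(T[v,u].round(0).astype(int).tolist()) for u in (120,180,240,280,325,370,410,470,530) if d[v,u]>0 and T[v,u,2]<-10])
```

```text
246 [(325, 11, 1, -38), (370, 12, 19, -40), (410, 16, 33, -48)]
258 [(325, 11, 1, -49), (370, 6, 20, -39), (410, 11, 34, -48)]
270 [(325, 11, 1, -58), (370, 1, 19, -41), (410, 6, 34, -50)]
282 [(325, 11, 1, -67), (370, -5, 20, -39), (410, 1, 34, -50)]
294 [(325, 8, 1, -70), (370, -10, 20, -41), (410, -5, 35, -50)]
306 [(240, 13, -24, -85), (280, 12, -13, -83), (325, 3, 1, -69), (370, 12, 14, -82), (410, 14, 25, -85)]
318 [(240, 12, -23, -89), (280, 12, -12, -88), (325, -2, 1, -69), (370, 12, 13, -89), (410, 12, 25, -88)]
330 [(180, 11, -39, -93), (240, 9, -23, -90), (280, 17, -11, -100), (325, -7, 1, -69), (370, 17, 12, -100), (410, 9, 25, -89), (470, 12, 39, -94)]
342 [(180, 11, -37, -98), (240, 5, -24, -90), (280, 17, -10, -104), (325, -47, 1, -25), (370, 17, 11, -104), (410, 4, 25, -88), (470, 12, 38, -98)]
354 [(180, 12, -35, -102), (240, 0, -24, -89), (280, 17, -9, -109), (325, -54, 1, -26), (370, 16, 11, -107), (410, -1, 26, -88), (470, 12, 36, -102)]
366 [(120, 11, -48, -106), (180, 9, -35, -103), (240, -4, -24, -89), (280, 16, -9, -111), (325, -62, 1, -25), (370, 17, 10, -112), (410, -4, 26, -89), (470, 8, 36, -103), (530, 12, 48, -106)]
378 [(120, 12, -45, -110), (180, 6, -35, -104), (240, 17, -17, -115), (280, 17, -9, -115), (325, 11, 1, -109), (370, 16, 10, -115), (410, -8, 26, -90), (470, 6, 36, -104), (530, 12, 46, -110)]
390 [(120, 12, -43, -114), (180, 3, -35, -104), (240, 17, -16, -118), (280, 16, -8, -118), (325, 11, 1, -112), (370, 17, 9, -118), (410, 17, 17, -118), (470, 2, 37, -104), (530, 12, 44, -114)]
```

The tool frame turns out to be offset: tips at tool z -34, pad centres at about -53, body at about -107. Plan:
- Straddle the handle with the gripper partly open.
- Let the far pad pull towards the robot while rising, so the handle rolls up the blue face.
- Pinch, set it back down with its orientation kept, and repeat.

Request:
{"fn": "move_arm", "kwargs": {"commands": [{"linear":[0,0,-0.1],"turn":0},{"linear":[-0.006,0.03,-0.2],"turn":0},{"linear":[-0.006,0.104,-0.2],"turn":0.002},{"linear":[-0.006,0.104,-0.2],"turn":0.002},{"linear":[-0.006,0.104,-0.2],"turn":0.002}], "grip": 0.41}}

```text
time_s: 8.15
position: [464.5, 158.0, 104.8]
ee_rot: [-0.001, 0.763, 0.646, -0.001]
force: [-0.8, -0.0, 0.2]
width: 60.6
grasp_force: 0.0
```

Run:
```python
from h import *
go(cr(1,-60,0),-9.4);flat();s=bot.read_state();print(s['width'])
```

```text
t 8.15 pos [464.5 158.  104.8] incradle [-1.3, 29.8, 1.2] F [-0.8 -0.   0.2] yaw -9.5
linear [0.005 0.009 0.299] turn -0.0003
red 4216 med [-6.2 15.6] normal deg 122.7 posang 111.7 x [-16.    1.5] y [ 9.4 20.8]
60.057595122279324
```

Request:
{"fn": "move_arm", "kwargs": {"commands": [{"linear":[0.004,0.008,0.06],"turn":0},{"linear":[0.004,0.008,0.12],"turn":0},{"linear":[0.004,0.008,0.17],"turn":0},{"linear":[0.004,0.008,0.21],"turn":0},{"linear":[0.004,0.008,0.21],"turn":0}]}}

```text
time_s: 8.7
position: [464.5, 158.3, 40.7]
ee_rot: [-0.001, 0.763, 0.647, -0.003]
force: [0.4, -1.3, -0.0]
width: 60.3
grasp_force: 0.0
```

Request:
{"fn": "move_arm", "kwargs": {"commands": [{"linear":[0,0,0.03],"turn":0},{"linear":[0,0,0.06],"turn":0},{"linear":[0,0,0.09],"turn":0},{"linear":[0,0,0.11],"turn":0},{"linear":[0,0,0.11],"turn":0}]}}

```text
time_s: 9.2
position: [467.2, 158.9, 9.2]
ee_rot: [-0.0, 0.763, 0.647, -0.001]
force: [0.1, 0.4, -0.5]
width: 60.2
grasp_force: 0.0
```

Run:
```python
from h import *
go(cr(1,-65,0),-9.4);flat()
```

```text
t 9.2 pos [467.2 158.9   9.2] incradle [1.2, -65.8, -0.1] F [ 0.1  0.4 -0.5] yaw -9.4
linear [-0.    -0.001 -0.003] turn -0.0002
red 15316 med [-6.5 15.4] normal deg 122.6 posang 112.7 x [-15.9   1.7] y [ 9.3 20.7]
```

Request:
{"fn": "move_arm", "kwargs": {"commands": [{"linear":[0,-0.02,0],"turn":0},{"linear":[0,-0.038,0],"turn":0},{"linear":[0,-0.038,0],"turn":0}]}}

```text
time_s: 9.55
position: [459.5, 160.9, 11.5]
ee_rot: [0.002, 0.763, 0.646, 0.002]
force: [3.8, -2.5, 0.5]
width: 60.5
grasp_force: 2.3
```

Run:
```python
from h import *
go(cr(1,-65,0),-9.4);flat()
```

```text
t 9.55 pos [459.5 160.9  11.5] incradle [-6.7, -63.5, -0.8] F [ 3.8 -2.5  0.5] yaw -9.5
linear [-0.003  0.026  0.005] turn -0.0003
red 15281 med [-7.5 15.6] normal deg 124.4 posang 115.6 x [-16.7   0.5] y [ 9.2 21.1]
```

Contact on the far pad. Now roll up: up and towards the robot.

Request:
{"fn": "move_arm", "kwargs": {"commands": [{"linear":[0,-0.014,-0.015],"turn":0},{"linear":[0,-0.02,-0.03],"turn":0},{"linear":[0,-0.026,-0.045],"turn":0},{"linear":[0,-0.026,-0.045],"turn":0}]}}

```text
time_s: 10.0
position: [453.7, 162.0, 26.0]
ee_rot: [0.004, 0.763, 0.646, 0.003]
force: [6.4, -3.8, 0.2]
width: 60.0
grasp_force: 3.5
```

Run:
```python
from h import *
go(cr(1,-65,0),-9.4);flat()
```

```text
t 10.0 pos [453.7 162.   26. ] incradle [-12.6, -49.0, -0.9] F [ 6.4 -3.8  0.2] yaw -9.5
linear [-0.003  0.045  0.054] turn -0.0005
red 6660 med [-17.6  18.5] normal deg 146.7 posang 133.6 x [-24.5 -13. ] y [ 8.  25.6]
```

Request:
{"fn": "move_arm", "kwargs": {"commands": [{"linear":[0,-0.006,-0.012],"turn":0},{"linear":[0,-0.012,-0.024],"turn":0},{"linear":[0,-0.014,-0.03],"turn":0},{"linear":[0,-0.014,-0.03],"turn":0}]}}

```text
time_s: 10.45
position: [450.0, 162.7, 34.9]
ee_rot: [0.004, 0.763, 0.646, 0.003]
force: [6.6, -3.9, 2.3]
width: 60.2
grasp_force: 3.8
```

Run:
```python
from h import *
go(cr(1,-65,0),-9.4);flat()
```

```text
t 10.45 pos [450.  162.7  34.9] incradle [-16.4, -40.1, -1.0] F [ 6.6 -3.9  2.3] yaw -9.5
linear [-0.003  0.057  0.084] turn -0.0005
red 1698 med [-23.   21.1] normal deg 160.4 posang 137.5 x [-28.1 -20.7] y [ 6.6 27.2]
```

Request:
{"fn": "move_arm", "kwargs": {"commands": [{"linear":[0,0.01,-0.002],"turn":0},{"linear":[0,0.01,-0.002],"turn":0}], "grip": 0.27}}

```text
time_s: 10.7
position: [453.3, 162.3, 35.4]
ee_rot: [0.004, 0.763, 0.646, 0.004]
force: [6.6, -3.6, 2.1]
width: 54.3
grasp_force: 3.9
```

Request:
{"fn": "move_arm", "kwargs": {"commands": [{"linear":[0,0.009,-0.002],"turn":0},{"linear":[0,0.009,-0.002],"turn":0}], "grip": 0.15}}

```text
time_s: 10.9
position: [456.0, 161.9, 36.0]
ee_rot: [0.004, 0.763, 0.646, 0.004]
force: [7.5, -3.9, 2.1]
width: 49.0
grasp_force: 3.9
```

Run:
```python
from h import *
go(cr(1,-65,0),-9.4);flat();print(bot.read_state()['width'])
```

```text
t 10.9 pos [456.  161.9  36. ] incradle [-10.4, -39.0, -1.2] F [ 7.5 -3.9  2.1] yaw -9.5
linear [-0.004  0.037  0.087] turn -0.0005
red 2074 med [-22.5  20.1] normal deg 158.5 posang 138.2 x [-27.7 -19.7] y [ 7. 27.]
49.165247994513685
```

Request:
{"fn": "move_arm", "kwargs": {"commands": [{"linear":[0,0.008,0],"turn":0},{"linear":[0,0.008,0],"turn":0},{"linear":[0,0.008,0],"turn":0}], "grip": -1}}

```text
time_s: 11.25
position: [459.7, 161.4, 36.9]
ee_rot: [0.005, 0.763, 0.646, 0.005]
force: [8.4, -3.6, 6.8]
width: 40.8
grasp_force: 59.6
```

Run:
```python
from h import *
go(cr(1,-65,0),-9.4);flat();print(bot.read_state()['width'])
```

```text
t 11.25 pos [459.7 161.4  36.9] incradle [-6.6, -38.1, -1.3] F [ 8.4 -3.6  6.8] yaw -9.5
linear [-0.004  0.024  0.09 ] turn -0.0007
red 1784 med [-22.   20.5] normal deg 158.2 posang 137.1 x [-27.3 -19.4] y [ 7.3 26.8]
41.129313118013
```

Request:
{"fn": "move_arm", "kwargs": {"commands": [{"linear":[0,0.012,0.01],"turn":0},{"linear":[0,0.024,0.02],"turn":0},{"linear":[0,0.024,0.02],"turn":0}]}}

```text
time_s: 11.6
position: [465.4, 160.4, 31.0]
ee_rot: [0.004, 0.763, 0.646, 0.004]
force: [4.2, -4.2, 10.7]
width: 40.7
grasp_force: 60.0
```

Run:
```python
from h import *
go(cr(1,-65,0),-9.4);flat();print(bot.read_state()['width'])
```

```text
t 11.6 pos [465.4 160.4  31. ] incradle [-0.9, -44.0, -1.3] F [ 4.2 -4.2 10.7] yaw -9.5
linear [-0.004  0.005  0.07 ] turn -0.0007
red 2040 med [-16.2  14.3] normal deg 157.8 posang 138.7 x [-21.5 -13.5] y [ 1.5 20.9]
40.77254659238547
```

Request:
{"fn": "move_arm", "kwargs": {"commands": [{"linear":[0,0.003,0.01],"turn":0},{"linear":[0,0.005,0.016],"turn":0},{"linear":[0,0.005,0.016],"turn":0}]}}

```text
time_s: 11.95
position: [468.6, 159.9, 27.8]
ee_rot: [0.005, 0.764, 0.646, 0.005]
force: [3.7, -7.1, 21.2]
width: 40.7
grasp_force: 61.6
```

Run:
```python
from h import *
go(cr(1,-65,0),-9.4);flat();print(bot.read_state()['width'])
```

```text
t 11.95 pos [468.6 159.9  27.8] incradle [2.4, -47.2, -1.3] F [ 3.7 -7.1 21.2] yaw -9.6
linear [-0.005 -0.005  0.059] turn -0.0008
red 2291 med [-13.3  10.6] normal deg 157.9 posang 141.4 x [-18.4 -10.3] y [-1.8 17.8]
40.82503878896402
```

Request:
{"fn": "move_arm", "kwargs": {"commands": [{"linear":[0,0,0],"turn":0},{"linear":[0,0,0],"turn":0},{"linear":[0,0,0.02],"turn":0},{"linear":[0,0,0.045],"turn":0},{"linear":[0,0,0.045],"turn":0}], "grip": 0.41}}

```text
time_s: 12.5
position: [459.7, 159.8, 7.8]
ee_rot: [-0.001, 0.763, 0.647, -0.002]
force: [-1.4, -0.7, -0.4]
width: 60.2
grasp_force: 0.0
```

Run:
```python
from h import *
go(cr(-7,-64,0),-9.4);flat();print(bot.read_state()['width'])
```

```text
t 12.5 pos [459.7 159.8   7.8] incradle [-6.3, -67.2, 0.2] F [-1.4 -0.7 -0.4] yaw -9.4
linear [ 0.001 -0.002 -0.011] turn -0.0001
red 5095 med [-12.7   9.9] normal deg 155.7 posang 142.0 x [-18.   -9.2] y [-1.8 17.6]
60.222532469005756
```

Request:
{"fn": "move_arm", "kwargs": {"commands": [{"linear":[0,-0.009,-0.015],"turn":0},{"linear":[0,-0.018,-0.03],"turn":0},{"linear":[0,-0.028,-0.045],"turn":0},{"linear":[0,-0.035,-0.06],"turn":0},{"linear":[0,-0.035,-0.06],"turn":0}]}}

```text
time_s: 13.05
position: [452.5, 161.9, 28.9]
ee_rot: [0.001, 0.763, 0.646, 0.001]
force: [4.2, -2.8, 0.0]
width: 60.2
grasp_force: 2.1
```

Run:
```python
from h import *
go(cr(-7,-64,0),-9.4);flat();print(bot.read_state()['width'])
```

```text
t 13.05 pos [452.5 161.9  28.9] incradle [-13.8, -46.1, -0.7] F [ 4.2 -2.8  0. ] yaw -9.4
linear [-0.002  0.022  0.06 ] turn -0.0002
red few 0
60.1561540621481
```

Request:
{"fn": "move_arm", "kwargs": {"commands": [{"linear":[0,-0.006,-0.012],"turn":0},{"linear":[0,-0.012,-0.024],"turn":0},{"linear":[0,-0.012,-0.028],"turn":0},{"linear":[0,-0.012,-0.028],"turn":0}]}}

```text
time_s: 13.5
position: [448.9, 162.6, 36.5]
ee_rot: [0.001, 0.763, 0.646, 0.001]
force: [4.2, -3.3, 1.0]
width: 59.9
grasp_force: 2.5
```

```bash
cat >> h.py <<'E'
def sect():
    s,im,d,c=cam('wrist'); E=np.array(c['hand_eye']);c2=dict(c);c2['attitude']=rot(s)@E[:3,:3];c2['origin']=s['position']+rot(s)@E[:3,3]
    P=cloud(d,c2); X=np.stack([(P-O)@a for a in(CX,UP,CZ)],-1)
    hs=cv2.cvtColor(im,cv2.COLOR_RGB2HSV).astype(int)
    m=(d>0)&(hs[...,0]>8)&(hs[...,0]<25)&(hs[...,1]>70)&(abs(X[...,0])<45)&(X[...,1]>-5)&(X[...,1]<45)&(X[...,2]>-66)&(X[...,2]<-15)
    q=X[m][:,:2]
    from scipy.optimize import least_squares
    r=least_squares(lambda p:np.hypot(q[:,0]-p[0],q[:,1]-p[1])-22,[0,5],loss='soft_l1'); print('sect n',len(q),'axis',r.x.round(1),'x',np.percentile(q[:,0],[1,99]).round(1),'top',np.percentile(q[:,1],99).round(1))
E
python3 - <<'E'
from h import *
go(cr(-7,-64,0),-9.4);flat();sect()
E
```

```text
t 13.5 pos [448.9 162.6  36.5] incradle [-17.4, -38.5, -0.7] F [ 4.2 -3.3  1. ] yaw -9.4
linear [-0.002  0.035  0.085] turn -0.0003
red few 0
sect n 18308 axis [-8.9 10.5] x [-28.3  11. ] top 33.4
```

Request:
{"fn": "move_arm", "kwargs": {"commands": [{"linear":[0,0.01,-0.002],"turn":0},{"linear":[0,0.01,-0.002],"turn":0}], "grip": 0.27}}

```text
time_s: 13.8
position: [452.3, 162.4, 37.0]
ee_rot: [0.001, 0.763, 0.647, 0.001]
force: [4.8, -2.2, 2.1]
width: 54.0
grasp_force: 2.8
```

Request:
{"fn": "move_arm", "kwargs": {"commands": [{"linear":[0,0.009,-0.002],"turn":0},{"linear":[0,0.009,-0.002],"turn":0}], "grip": 0.15}}

```text
time_s: 14.0
position: [455.1, 162.1, 37.6]
ee_rot: [0.001, 0.763, 0.647, 0.001]
force: [6.6, -1.6, 1.6]
width: 49.5
grasp_force: 2.9
```

Request:
{"fn": "move_arm", "kwargs": {"commands": [{"linear":[0,0.008,0],"turn":0},{"linear":[0,0.008,0],"turn":0},{"linear":[0,0.008,0],"turn":0}], "grip": -1}}

```text
time_s: 14.3
position: [459.5, 161.4, 38.5]
ee_rot: [0.002, 0.763, 0.646, 0.003]
force: [7.4, -3.9, 5.3]
width: 40.0
grasp_force: 59.6
```

Run:
```python
from h import *
go(cr(-7,-64,0),-9.4);flat();sect();print(bot.read_state()['width'])
```

```text
t 14.3 pos [459.5 161.4  38.5] incradle [-6.8, -36.5, -1.3] F [ 7.4 -3.9  5.3] yaw -9.5
linear [-0.004 -0.001  0.092] turn -0.0004
red few 0
sect n 17452 axis [-8.1  9.8] x [-26.9  12.4] top 32.7
39.34115905510891
```

Request:
{"fn": "move_arm", "kwargs": {"commands": [{"linear":[0,0.012,0.01],"turn":0},{"linear":[0,0.024,0.022],"turn":0},{"linear":[0,0.028,0.032],"turn":0},{"linear":[0,0.028,0.036],"turn":0},{"linear":[0,0.028,0.036],"turn":0}]}}

```text
time_s: 14.9
position: [467.4, 160.1, 30.0]
ee_rot: [0.002, 0.763, 0.646, 0.003]
force: [2.0, -4.5, 26.1]
width: 39.4
grasp_force: 60.4
```

Run:
```python
from h import *
go(cr(-7,-64,0),-9.4);flat();sect();print(bot.read_state()['width'])
```

```text
t 14.9 pos [467.4 160.1  30. ] incradle [1.2, -45.0, -1.4] F [ 2.  -4.5 26.1] yaw -9.5
linear [-0.005 -0.028  0.063] turn -0.0005
red few 0
sect n 17476 axis [-0.1  1.5] x [-18.9  20.4] top 24.4
39.88922478745859
```

Seated at (0,1), flat facing about 180°. I'll open, go low again and roll the last 45°.

Request:
{"fn": "move_arm", "kwargs": {"commands": [{"linear":[0,0,0],"turn":0},{"linear":[0,0,0],"turn":0},{"linear":[0,-0.01,0.03],"turn":0},{"linear":[0,-0.02,0.06],"turn":0},{"linear":[0,-0.02,0.06],"turn":0}], "grip": 0.41}}

```text
time_s: 15.5
position: [459.8, 161.2, 7.4]
ee_rot: [0.001, 0.763, 0.647, 0.001]
force: [5.7, -1.2, 1.0]
width: 60.7
grasp_force: 2.6
```

Run:
```python
from h import *
go(cr(-7,-64,0),-9.4);flat();sect();print(bot.read_state()['width'])
```

```text
t 15.5 pos [459.8 161.2   7.4] incradle [-6.4, -67.6, -1.1] F [ 5.7 -1.2  1. ] yaw -9.4
linear [-0.004 -0.002 -0.012] turn -0.0001
red few 0
sect n 24265 axis [1.8 0.3] x [-16.2  21.3] top 23.4
60.35803056926516
```

Request:
{"fn": "move_arm", "kwargs": {"commands": [{"linear":[0,-0.012,-0.018],"turn":0},{"linear":[0,-0.024,-0.036],"turn":0},{"linear":[0,-0.036,-0.05],"turn":0},{"linear":[0,-0.036,-0.05],"turn":0}]}}

```text
time_s: 16.0
position: [450.1, 162.8, 23.8]
ee_rot: [0.002, 0.763, 0.647, 0.002]
force: [6.0, -1.5, 3.4]
width: 60.1
grasp_force: 3.0
```

Run:
```python
from h import *
go(cr(-7,-64,0),-9.4);flat();sect();print(bot.read_state()['width'])
```

```text
t 16.0 pos [450.1 162.8  23.8] incradle [-16.3, -51.2, -1.2] F [ 6.  -1.5  3.4] yaw -9.4
linear [-0.004  0.031  0.043] turn -0.0002
red few 0
sect n 21130 axis [-7.9  5.5] x [-28.7  11.8] top 28.4
60.08610923740503
```

Request:
{"fn": "move_arm", "kwargs": {"commands": [{"linear":[0,-0.008,-0.014],"turn":0},{"linear":[0,-0.016,-0.028],"turn":0},{"linear":[0,-0.018,-0.034],"turn":0},{"linear":[0,-0.018,-0.034],"turn":0}]}}

```text
time_s: 16.5
position: [444.9, 163.7, 33.6]
ee_rot: [0.002, 0.763, 0.647, 0.002]
force: [6.3, -1.2, 1.2]
width: 60.5
grasp_force: 3.3
```

Run:
```python
from h import *
go(cr(-7,-64,0),-9.4);flat();sect();print(bot.read_state()['width'])
```

```text
t 16.5 pos [444.9 163.7  33.6] incradle [-21.6, -41.4, -1.2] F [ 6.3 -1.2  1.2] yaw -9.4
linear [-0.004  0.048  0.076] turn -0.0002
red few 0
sect n 18893 axis [-13.2   8.4] x [-34.1   6.5] top 31.3
60.05848642757786
```

Request:
{"fn": "move_arm", "kwargs": {"commands": [{"linear":[0,-0.006,-0.008],"turn":0},{"linear":[0,-0.012,-0.015],"turn":0},{"linear":[0,-0.012,-0.015],"turn":0}]}}

```text
time_s: 16.9
position: [442.9, 164.1, 38.6]
ee_rot: [0.003, 0.763, 0.646, 0.003]
force: [8.1, -4.0, 2.4]
width: 60.4
grasp_force: 4.3
```

Run:
```python
from h import *
go(cr(-7,-64,0),-9.4);sect();print(bot.read_state()['width'])
```

```text
t 16.9 pos [442.9 164.1  38.6] incradle [-23.6, -36.4, -1.2] F [ 8.1 -4.   2.4] yaw -9.5
linear [-0.004  0.055  0.092] turn -0.0004
sect n 17922 axis [-15.3  10.1] x [-36.2   4.4] top 33.0
60.371177443487696
```

The flat has landed on the blue face (offset about -5 mm), with the handle up-slope. I'll let it slide down with the pad.

Request:
{"fn": "move_arm", "kwargs": {"commands": [{"linear":[0,0.012,0.012],"turn":0},{"linear":[0,0.024,0.024],"turn":0},{"linear":[0,0.036,0.036],"turn":0},{"linear":[0,0.05,0.045],"turn":0},{"linear":[0,0.05,0.045],"turn":0}]}}

```text
time_s: 17.45
position: [452.1, 161.1, 23.4]
ee_rot: [-0.001, 0.763, 0.647, -0.001]
force: [-0.0, 0.1, -0.1]
width: 60.1
grasp_force: 0.3
```

Run:
```python
from h import *
go(cr(-7,-64,0),-9.4);sect();flat()
```

```text
t 17.45 pos [452.1 161.1  23.4] incradle [-14.0, -51.6, 0.2] F [-0.   0.1 -0.1] yaw -9.4
linear [0.001 0.024 0.041] turn -0.0002
sect n 21117 axis [-5.4  4.5] x [-26.2  14.2] top 27.4
red few 0
```

It toppled back when released because the groove friction is high. I'll roll it flat again, then pinch it there (round on both sides) and slide it down while held.

Request:
{"fn": "move_arm", "kwargs": {"commands": [{"linear":[0,-0.01,-0.01],"turn":0},{"linear":[0,-0.02,-0.024],"turn":0},{"linear":[0,-0.03,-0.038],"turn":0},{"linear":[0,-0.033,-0.044],"turn":0},{"linear":[0,-0.033,-0.044],"turn":0}]}}

```text
time_s: 18.05
position: [444.8, 163.0, 38.7]
ee_rot: [0.001, 0.763, 0.646, 0.001]
force: [3.3, -4.0, 0.7]
width: 60.0
grasp_force: 2.3
```

Run:
```python
from h import *
go(cr(-7,-64,0),-9.4);sect();flat()
```

```text
t 18.05 pos [444.8 163.   38.7] incradle [-21.6, -36.3, -0.5] F [ 3.3 -4.   0.7] yaw -9.4
linear [-0.002  0.048  0.093] turn -0.0003
sect n 17611 axis [-13.2   8.7] x [-34.    6.7] top 31.6
red few 0
```

Request:
{"fn": "move_arm", "kwargs": {"commands": [{"linear":[0,-0.008,-0.006],"turn":0},{"linear":[0,-0.012,-0.01],"turn":0},{"linear":[0,-0.012,-0.01],"turn":0}]}}

```text
time_s: 18.45
position: [443.3, 163.4, 42.0]
ee_rot: [0.003, 0.763, 0.646, 0.002]
force: [6.5, -4.1, 1.4]
width: 60.4
grasp_force: 3.7
```

Run:
```python
from h import *
go(cr(-7,-64,0),-9.4);sect();flat()
```

```text
t 18.45 pos [443.3 163.4  42. ] incradle [-23.1, -33.0, -0.6] F [ 6.5 -4.1  1.4] yaw -9.5
linear [-0.002  0.053  0.104] turn -0.0004
sect n 17050 axis [-15.    9.9] x [-35.8   4.9] top 32.8
red few 0
```

Offset -3.6 again (flat landed). Pinch now, holding the far pad in place.

Request:
{"fn": "move_arm", "kwargs": {"commands": [{"linear":[0,0.01,-0.001],"turn":0},{"linear":[0,0.01,-0.001],"turn":0}], "grip": 0.27}}

```text
time_s: 18.75
position: [446.5, 163.4, 42.3]
ee_rot: [0.002, 0.763, 0.646, 0.002]
force: [5.5, -2.9, 3.6]
width: 54.3
grasp_force: 3.4
```

Request:
{"fn": "move_arm", "kwargs": {"commands": [{"linear":[0,0.008,-0.001],"turn":0},{"linear":[0,0.008,-0.001],"turn":0}], "grip": 0.16}}

```text
time_s: 18.95
position: [449.0, 163.1, 42.6]
ee_rot: [0.002, 0.763, 0.646, 0.002]
force: [6.0, -4.5, 2.6]
width: 49.4
grasp_force: 3.5
```

Request:
{"fn": "move_arm", "kwargs": {"commands": [{"linear":[0,0.007,0],"turn":0},{"linear":[0,0.007,0],"turn":0},{"linear":[0,0.007,0],"turn":0}], "grip": -1}}

```text
time_s: 19.25
position: [452.4, 162.5, 43.4]
ee_rot: [0.003, 0.763, 0.646, 0.003]
force: [7.2, -5.3, 5.8]
width: 42.2
grasp_force: 59.9
```

Run:
```python
from h import *
go(cr(-7,-64,0),-9.4);sect();print(bot.read_state()['width'])
```

```text
t 19.25 pos [452.4 162.5  43.4] incradle [-14.0, -31.6, -1.3] F [ 7.2 -5.3  5.8] yaw -9.5
linear [-0.004  0.022  0.108] turn -0.0007
sect n 16439 axis [-14.1   9.2] x [-34.6   6.2] top 32.2
41.99666254869191
```

Request:
{"fn": "move_arm", "kwargs": {"commands": [{"linear":[0,0.01,0.011],"turn":0},{"linear":[0,0.02,0.022],"turn":0},{"linear":[0,0.03,0.034],"turn":0},{"linear":[0,0.034,0.042],"turn":0},{"linear":[0,0.034,0.042],"turn":0}]}}

```text
time_s: 19.8
position: [463.2, 160.7, 33.8]
ee_rot: [0.004, 0.763, 0.646, 0.004]
force: [3.3, -8.5, 28.3]
width: 41.9
grasp_force: 64.9
```

Run:
```python
from h import *
go(cr(-7,-64,0),-9.4);sect();print(bot.read_state()['width'])
```

```text
t 19.8 pos [463.2 160.7  33.8] incradle [-3.0, -41.2, -1.2] F [ 3.3 -8.5 28.3] yaw -9.5
linear [-0.004 -0.014  0.076] turn -0.0008
sect n 16787 axis [-3.  1.] x [-23.4  17.3] top 23.9
42.12889140314793
```

Request:
{"fn": "move_arm", "kwargs": {"commands": [{"linear":[0,-0.01,0.008],"turn":0},{"linear":[0,-0.018,0.014],"turn":0},{"linear":[0,-0.018,0.014],"turn":0}]}}

```text
time_s: 20.15
position: [464.3, 160.6, 32.3]
ee_rot: [0.009, 0.764, 0.645, 0.008]
force: [8.4, -15.4, 39.6]
width: 42.1
grasp_force: 67.6
```

Run:
```python
from h import *
go(cr(-7,-64,0),-9.4);sect();print(bot.read_state()['width'])
```

```text
t 20.15 pos [464.3 160.6  32.3] incradle [-2.0, -42.7, -1.3] F [  8.4 -15.4  39.6] yaw -9.6
linear [-0.004 -0.018  0.07 ] turn -0.0012
sect n 16946 axis [-2.4  0.1] x [-23.   17.8] top 23.0
42.27164696731981
```

Request:
{"fn": "move_arm", "kwargs": {"commands": [{"linear":[0,0.006,0],"turn":0},{"linear":[0,0.006,0],"turn":0},{"linear":[0,0.006,-0.07],"turn":0},{"linear":[0,0.006,-0.15],"turn":0},{"linear":[0,0.006,-0.17],"turn":0}], "grip": 0.41}}

```text
time_s: 20.7
position: [453.0, 162.3, 76.3]
ee_rot: [-0.001, 0.763, 0.647, -0.0]
force: [1.0, -0.2, 0.3]
width: 60.2
grasp_force: 0.0
```

Run:
```python
from h import *
go(cr(25,-5,0),-9.4);sect();flat();print(bot.read_state()['width'])
```

```text
t 20.7 pos [453.  162.3  76.3] incradle [-13.4, 1.3, -1.2] F [ 1.  -0.2  0.3] yaw -9.4
linear [-0.004  0.128  0.021] turn 0.0001
sect n 9337 axis [-1.5 -3.3] x [-22.5  18.6] top 19.7
red few 0
60.108529859779345
```

The axis now reads about 3.5 mm lower and nearer: it dropped onto its flat on release. I'll check from above.

Request:
{"fn": "move_arm", "kwargs": {"commands": [{"linear":[0,0.04,-0.1],"turn":0},{"linear":[-0.004,0.045,-0.25],"turn":0},{"linear":[-0.004,0.045,-0.35],"turn":0},{"linear":[-0.004,0.045,-0.35],"turn":0},{"linear":[-0.004,0.045,-0.35],"turn":0}]}}

```text
time_s: 21.3
position: [466.2, 158.2, 179.4]
ee_rot: [-0.001, 0.763, 0.647, -0.001]
force: [0.2, 0.7, -1.2]
width: 60.3
grasp_force: 0.0
```

Run:
```python
from h import *
from scipy.optimize import least_squares
go(cr(25,-5,0),-9.4);sect()
s,im,d,c=cam('wrist');sc=cam('scene')[1];tp=cam('top')
f=lambda im,x,y,w,h,W,H:cv2.resize(im[y:y+h,x:x+w],(W,H),interpolation=cv2.INTER_CUBIC)
save(0,'mix2',np.vstack([np.hstack([f(im,230,40,200,150,400,300),f(im,230,180,200,150,400,300)]),np.hstack([f(sc,305,190,110,82,400,300),f(tp[1],245,185,90,68,400,300)])]))
```

```text
t 21.3 pos [466.2 158.2 179.4] incradle [0.3, 104.4, 0.7] F [ 0.2  0.7 -1.2] yaw -9.4
linear [0.003 0.083 0.364] turn -0.0001
sect n 3861 axis [-1.6 -3.3] x [-22.4  19.4] top 19.7
```

View pics/mix2.png

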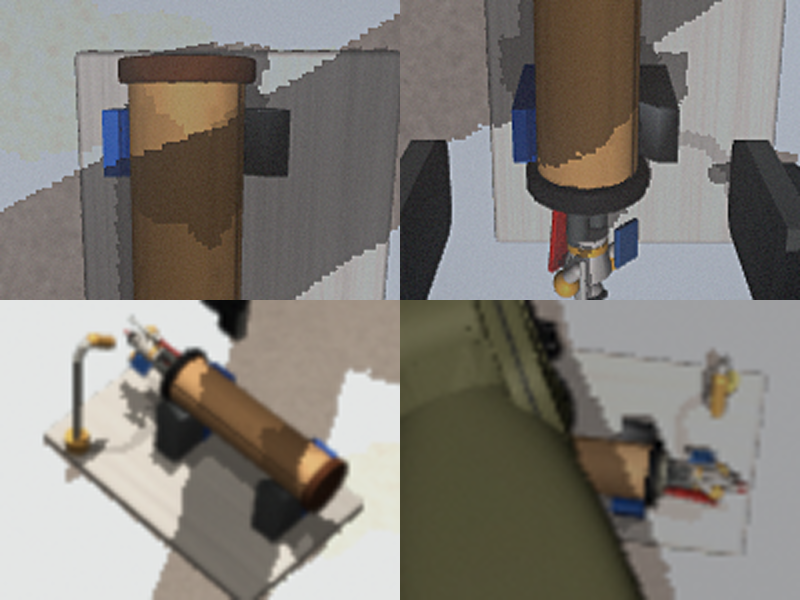

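The picture shows no red on top. The figure's red cloak now points down and towards the robot at (560,240), and the handle sits shifted towards the blue blocks. The section fit of (-1.6, -3.3) matches bedding once its bias is removed. I'll confirm by a press from above with the fingers shut.

Request:
{"fn": "move_arm", "kwargs": {"commands": [{"linear":[0,-0.014,0.1],"turn":0},{"linear":[0,-0.014,0.22],"turn":0},{"linear":[0,-0.014,0.32],"turn":0},{"linear":[0,-0.014,0.36],"turn":0},{"linear":[0,-0.014,0.37],"turn":0}], "grip": -1}}

```text
time_s: 22.0
position: [460.0, 157.9, 66.7]
ee_rot: [-0.001, 0.763, 0.647, -0.003]
force: [-0.3, 0.3, -0.7]
width: -0.0
grasp_force: 0.0
```

Request:
{"fn": "move_arm", "kwargs": {"commands": [{"linear":[0,0,0.012],"turn":0},{"linear":[0,0,0.025],"turn":0},{"linear":[0,-0.004,0.035],"turn":0},{"linear":[0,-0.006,0.035],"turn":0}]}}

```text
time_s: 22.4
position: [463.8, 159.1, 61.8]
ee_rot: [0.002, 0.763, 0.646, 0.002]
force: [-0.1, -3.2, 11.1]
width: -0.1
grasp_force: 5.5
```

Run:
```python
from h import *
go(cr(0,100,0),-9.4);sect()
```

```text
t 22.4 pos [463.8 159.1  61.8] incradle [-2.2, -13.2, 0.2] F [-0.1 -3.2 11.1] yaw -9.5
linear [ 0.001  0.01  -0.377] turn -0.0003
sect n 11079 axis [-1.5 -3.3] x [-22.1  19. ] top 19.6
```

Request:
{"fn": "move_arm", "kwargs": {"commands": [{"linear":[0,-0.006,0.01],"turn":0},{"linear":[0,-0.01,0.015],"turn":0},{"linear":[0,-0.01,0.015],"turn":0}]}}

```text
time_s: 22.75
position: [464.2, 159.2, 61.5]
ee_rot: [0.005, 0.763, 0.646, 0.005]
force: [-4.4, -7.9, 38.9]
width: 0.3
grasp_force: 19.4
```

Run:
```python
from h import *
go(cr(0,100,0),-9.4);sect()
```

```text
t 22.75 pos [464.2 159.2  61.5] incradle [-1.8, -13.5, 0.1] F [-4.4 -7.9 38.9] yaw -9.5
linear [ 0.001  0.011 -0.378] turn -0.0005
sect n 11076 axis [-1.5 -3.4] x [-22.1  19. ] top 19.6
```

It is firm at 39 N with no further movement, so it is bedded. Now lift away and go to the valve.

Request:
{"fn": "move_arm", "kwargs": {"commands": [{"linear":[0,0,-0.1],"turn":0},{"linear":[0,0,-0.25],"turn":0},{"linear":[0,0,-0.4],"turn":0},{"linear":[0,0,-0.52],"turn":0},{"linear":[0,0,-0.52],"turn":0}]}}

```text
time_s: 23.3
position: [462.3, 161.1, 216.9]
ee_rot: [0.002, 0.763, 0.647, 0.006]
force: [0.7, 0.5, 0.2]
width: -0.1
grasp_force: 0.0
```

Run:
```python
from h import *
sect();go([448,-297,215],-28)
```

```text
sect n 2948 axis [-1.6 -3.3] x [-22.6  19.2] top 19.7
t 23.35 pos [460.7 160.5 214.1] incradle [-5.4, 139.1, -0.6] F [-0.2  0.1 -0.2] yaw -9.4
linear [-1.511  0.208 -0.007] turn 0.1032
```

Request:
{"fn": "move_arm", "kwargs": {"commands": [{"linear":[-0.15,0.02,0],"turn":0},{"linear":[-0.3,0.04,0],"turn":0},{"linear":[-0.45,0.06,0],"turn":0},{"linear":[-0.6,0.08,0],"turn":0},{"linear":[-0.755,0.104,0],"turn":0}]}}

```text
time_s: 23.85
position: [450.7, -70.3, 209.5]
ee_rot: [-0.001, 0.763, 0.647, -0.0]
force: [1.7, 0.4, 0.2]
width: 0.1
grasp_force: 0.0
```

Request:
{"fn": "move_arm", "kwargs": {"commands": [{"linear":[-0.15,0.02,0],"turn":0.02},{"linear":[-0.3,0.04,0],"turn":0.04},{"linear":[-0.45,0.06,0],"turn":0.06},{"linear":[-0.6,0.08,0],"turn":0.08},{"linear":[-0.755,0.104,0],"turn":0.103}]}}

```text
time_s: 24.35
position: [444.4, -298.8, 209.4]
ee_rot: [-0.001, 0.858, 0.514, -0.0]
force: [0.8, -0.0, -0.1]
width: 0.0
grasp_force: 0.0
```

Run:
```python
from h import *
bot.get_image('top')
s,im,d,c=cam('wrist'); E=np.array(c['hand_eye']);c2=dict(c);c2['attitude']=rot(s)@E[:3,:3];c2['origin']=s['position']+rot(s)@E[:3,3]
P=cloud(d,c2);hs=cv2.cvtColor(im,cv2.COLOR_RGB2HSV).astype(int)
near=(np.hypot(P[...,0]-470,P[...,1]+252)<70)&(d>0)
red=((hs[...,0]<8)|(hs[...,0]>172))&(hs[...,1]>140)&(hs[...,2]>50)&near&(P[...,2]>100)
q=P[red]
if len(q)>20:
    from scipy.optimize import least_squares
    r=least_squares(lambda p:np.linalg.norm(q-p,axis=1)-15,q.mean(0)-[0,0,10],loss='soft_l1');print('knob',len(q),r.x)
bl=(hs[...,0]>100)&(hs[...,0]<125)&(hs[...,1]>130)&near&(abs(P[...,2]-50)<10);print('blue',bl.sum(),P[bl].mean(0) if bl.any() else 0)
save(0,'w6',im)
go([448,-297,88],-28)
```

```text
knob 1308 [ 473.73629999 -257.66386845  145.16404607]
blue 1750 [ 487.81644707 -229.84559643   51.54783397]
t 24.45 pos [ 445.  -302.5  208.9] incradle [54.9, 133.9, 458.5] F [0.  0.9 0.5] yaw -28.4
linear [0.022 0.    0.403] turn -0.0021
```

View pics/w6.png

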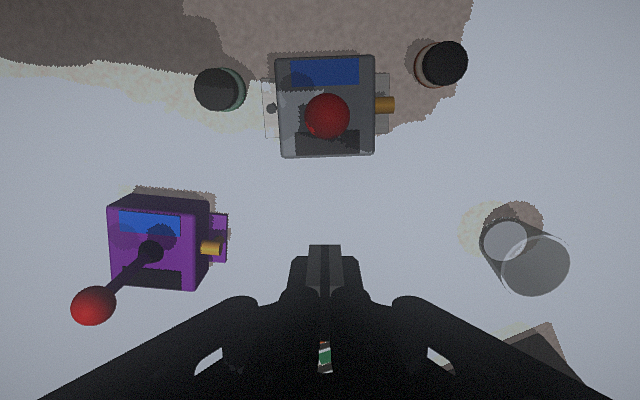

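The wrist picture shows the grey valve at (325,105) straight ahead of the fingers. The knob is at (327,115), the blue plate on its far side and the black plate on the near side. Knob centre is at (474,-258,145), the right height. Going down behind it on the black side.

Request:
{"fn": "move_arm", "kwargs": {"commands": [{"linear":[0,0,0.13],"turn":0},{"linear":[0,0,0.27],"turn":0},{"linear":[0,0,0.38],"turn":0},{"linear":[0,0,0.4],"turn":0},{"linear":[0,0,0.4],"turn":0}]}}

```text
time_s: 24.95
position: [444.2, -296.0, 89.4]
ee_rot: [-0.002, 0.857, 0.516, -0.001]
force: [-0.2, 0.6, 0.7]
width: 0.3
grasp_force: 0.0
```

Request:
{"fn": "move_arm", "kwargs": {"commands": [{"linear":[0.05,0,0],"turn":0},{"linear":[0.1,0,0],"turn":0},{"linear":[0.15,0,0],"turn":0},{"linear":[0.2,0,0],"turn":0},{"linear":[0.245,0,0],"turn":0}]}}

```text
time_s: 25.45
position: [477.3, -235.8, 90.5]
ee_rot: [0.003, 0.857, 0.515, -0.006]
force: [-20.4, -34.7, 2.6]
width: -0.4
grasp_force: 19.8
```

```bash
cat > k.py <<'E'
from h import *
def knob():
    s,im,d,c=cam('wrist'); E=np.array(c['hand_eye']);c2=dict(c);c2['attitude']=rot(s)@E[:3,:3];c2['origin']=s['position']+rot(s)@E[:3,3]
    P=cloud(d,c2);hs=cv2.cvtColor(im,cv2.COLOR_RGB2HSV).astype(int)
    red=((hs[...,0]<8)|(hs[...,0]>172))&(hs[...,1]>140)&(hs[...,2]>50)&(np.hypot(P[...,0]-470,P[...,1]+252)<90)&(d>0)&(P[...,2]>100)
    q=P[red]; from scipy.optimize import least_squares
    if len(q)<20: print('no knob'); return
    r=least_squares(lambda p:np.linalg.norm(q-p,axis=1)-15,q.mean(0)-[0,0,10],loss='soft_l1').x
    a=(r[:2]-[473.7,-257.7])@np.array([.47,.883]);print('knob',len(q),r.round(1),'along',a.round(1),'lever',np.arcsin(np.clip(a/95,-1,1)).round(3))
knob();go([448,-297,88],-28)
E
python3 k.py
```

```text
knob 3936 [ 494.2 -216.5  133.4] along 46.0 lever 0.505
t 25.5 pos [ 476.9 -236.5   90.7] incradle [75.6, 15.7, 388.2] F [-11.1 -15.8   0.3] yaw -28.0
linear [-0.223  0.01   0.013] turn -0.0001
```

The lever is hard over at the blue stop (0.50 rad). Hold for over 2 s.

Request:
{"fn": "move_arm", "kwargs": {"commands": [{"linear":[-0.004,0,0],"turn":0},{"linear":[-0.004,0,0],"turn":0},{"linear":[-0.004,0,0],"turn":0},{"linear":[-0.004,0,0],"turn":0},{"linear":[-0.004,0,0],"turn":0}]}}

```text
time_s: 26.0
position: [476.9, -236.5, 90.6]
ee_rot: [0.002, 0.857, 0.515, -0.005]
force: [-7.6, -11.6, -0.5]
width: 0.1
grasp_force: 6.9
```

Request:
{"fn": "move_arm", "kwargs": {"commands": [{"linear":[0,0,0],"turn":0},{"linear":[0,0,0],"turn":0},{"linear":[0,0,0],"turn":0},{"linear":[0,0,0],"turn":0},{"linear":[0,0,0],"turn":0}]}}

```text
time_s: 26.5
position: [476.9, -236.5, 90.6]
ee_rot: [0.002, 0.857, 0.515, -0.005]
force: [-7.4, -12.2, -1.4]
width: -0.1
grasp_force: 6.9
```

Request:
{"fn": "move_arm", "kwargs": {"commands": [{"linear":[0,0,0],"turn":0},{"linear":[0,0,0],"turn":0},{"linear":[0,0,0],"turn":0},{"linear":[0,0,0],"turn":0},{"linear":[0,0,0],"turn":0}]}}

```text
time_s: 27.0
position: [477.0, -236.5, 90.6]
ee_rot: [0.002, 0.857, 0.515, -0.005]
force: [-7.8, -10.9, -1.0]
width: -0.2
grasp_force: 6.9
```

Request:
{"fn": "move_arm", "kwargs": {"commands": [{"linear":[0,0,0],"turn":0},{"linear":[0,0,0],"turn":0},{"linear":[0,0,0],"turn":0},{"linear":[0,0,0],"turn":0},{"linear":[0,0,0],"turn":0}]}}

```text
time_s: 27.5
position: [476.9, -236.5, 90.6]
ee_rot: [0.002, 0.857, 0.515, -0.005]
force: [-6.6, -11.5, -0.6]
width: -0.3
grasp_force: 6.9
```

```bash
python3 k.py
```

```text
knob 3961 [ 494.1 -216.7  133.6] along 45.8 lever 0.503
t 27.55 pos [ 476.9 -236.5   90.6] incradle [75.6, 15.6, 388.1] F [ -6.7 -12.1  -1.1] yaw -28.1
linear [-0.223  0.01   0.011] turn -0.0004
```

Request:
{"fn": "move_arm", "kwargs": {"commands": [{"linear":[-0.035,0,0],"turn":0},{"linear":[-0.07,0,0],"turn":0},{"linear":[-0.1,0,0],"turn":0},{"linear":[-0.13,0,0],"turn":0},{"linear":[-0.16,0,0],"turn":0}]}}

```text
time_s: 28.05
position: [456.9, -275.8, 90.5]
ee_rot: [-0.0, 0.857, 0.515, 0.001]
force: [0.9, -0.3, 0.6]
width: 0.4
grasp_force: 0.0
```

Request:
{"fn": "move_arm", "kwargs": {"commands": [{"linear":[-0.06,0,0],"turn":0},{"linear":[-0.1,0,0],"turn":0},{"linear":[-0.1,0,-0.15],"turn":0},{"linear":[-0.1,0,-0.3],"turn":0},{"linear":[-0.1,0,-0.4],"turn":0}]}}

```text
time_s: 28.55
position: [443.3, -303.0, 213.3]
ee_rot: [0.001, 0.857, 0.515, 0.001]
force: [0.9, -0.5, 0.4]
width: 0.0
grasp_force: 0.0
```

Request:
{"fn": "move_arm", "kwargs": {"commands": [{"linear":[0,0,0],"turn":0},{"linear":[0,0,0],"turn":0},{"linear":[0,0,0],"turn":0}]}}

```text
time_s: 28.85
position: [441.9, -301.9, 209.1]
ee_rot: [-0.001, 0.857, 0.515, -0.0]
force: [0.3, -0.3, 0.5]
width: -0.1
grasp_force: 0.0
```

```bash
python3 k.py
python3 - <<'E'
from h import *
s,im,d,c=cam('top');P=cloud(d,c)
# handle section from top vs start (free axis height)
a=np.load('top.npz')['P']
for n,Q in(('start',a),('now',P)):
    X=np.stack([(Q-O)@k for k in(CX,UP,CZ)],-1);m=(abs(X[...,2])<60)&(abs(X[...,0])<26)&(X[...,1]>5)&(X[...,1]<35);print(n,m.sum(),X[m][:,:2].mean(0).round(2),np.percentile(X[m][:,1],95).round(1))
E
```

```text
knob 1227 [ 473.6 -257.7  145.2] along -0.0 lever -0.0
t 28.9 pos [ 441.8 -301.7  208.9] incradle [51.7, 133.9, 458.3] F [ 0.4 -0.3 -0.5] yaw -28.0
linear [0.023 0.012 0.403] turn 0.0002
start 434 [-0.61 15.47] 21.5
now 410 [-4.04 14.75] 21.7
```

The lever is upright again, and the top camera shows the handle shifted 3.4 mm towards the robot, as bedding requires. Handing in.

```bash
python3 -c "
from workcell import bot
print(bot.hand_in())"
```

```text
the job is handed in; nothing more can be done
None
```

The job is handed in, with no verdict returned: by my measurements the red flat is bedded on the blue face, and the lever was held at its blue stop (0.50 rad) for about 2 s and then sprang back upright; I did not re-measure the bystanders.

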